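Unload the chip rinse dock

ROBOT

A 6-joint arm with a two-finger parallel gripper is mounted at the origin on the work surface. World frame = base frame: x ahead of the robot, y to its left, z up, the work surface at z = 0. Lengths are in m, angles in degrees, forces in N, time in s.
With the tool pointing down it reaches from about 0.25 to 0.725 m from the base axis. Payload 9.7 kg.
Tool frame: the origin (TCP) lies midway between the tips of the shut fingers; the grasp point (between the pads) lies 19 mm behind it; z points along the fingers, x is the direction in which the jaws open and shut, and the axes are right-handed (so a half turn about z gives the same grasp; the last joint's range is limited). The gripper opens to 85 mm and grips with 20 to 120 N. Pads are 22 mm wide; open, the fingers measure 114 mm over their backs; the gripper's body (76 mm by 85 mm) begins 54 mm behind the grasp point. The pads swing forward as they close: fully open they stand 13 mm farther back than shut.
Start: joints at [-76.089, 4.979, 10.078, 95.1, 0, 90], TCP at [0.132, -0.534, 0.231] pointing down, gripper open.
Joint ranges: [-179.16, 179.16], [-48.56, 103.87], [-65.8, 70.77], [-126.05, 130.52], [-82.76, 87.17], [-180, 180]. Speed limits (degrees/s): [127.2, 127.2, 147.25, 180, 180, 180].

INTERFACE

Orientations are given as [roll, pitch, yaw] about the fixed x, y, z axes, in that order (R = Rz(yaw) Ry(pitch) Rx(roll)).
In Python, from workcell import bot, optics gives the robot as it stands.
- The arm moves only by the shell command python3 -m creep 'ROWS' [FORCE]. ROWS is JSON, a list of rows, each a list of 7 numbers: the shift along the tool's x, y, z in m, then the turn, a rotation vector about the tool's x, y, z in rad, then the opening, from 0 (shut) to 1 (fully open). A call has 1 to 8 rows; each row is the pose to reach, as a shift and turn from the pose commanded when the call began, along the tool's axes at that moment; what a row does not reach only later rows make up. A row lasts 1/10 s, in which the tool goes at most 50 mm and 8.59 degrees, less where a joint would pass 70% of its speed; a pose out of reach is approached as far as the arm can. A call with a gripper value outside its range is refused whole. The fingers move at their own pace and stop on an object; FORCE is the grip in N (left out, the last holds). Time passes only in rows, so rows that repeat a pose let the fingers close. It gives the time, the measured TCP pose, the force and the opening at its end, in the units of the state.
- bot.get_obs(): the state, without advancing time (a new reading comes with each control period).
- optics.camera(name): name is "scene" or "top" or "wrist"; returns the picture (400x640x3 uint8, red, green, blue); there is no depth.
- optics.camera_params(name): a dict with "camera_matrix" (3x3 intrinsics, pixels), "R" (3x3) and "t" (3): a world point X has camera coordinates R X + t; the wrist camera has in their place "mount" (4x4, takes a point from camera to tool coordinates, whose origin is the TCP and whose axes are the tool frame's). Camera axes: x right, y down, z forward; pixel columns grow to the right and rows downward; lengths in m; the calibration is good to about 2 mm. A picture is of the moment at which its call begins: read the wrist's pose just before it. camera_params takes no time and is no camera call.
- bot.job_done(): hands the job in, once; it reports no verdict.
The state is a dict: "time": time; "q": joint angles; "qd": joint speeds; "joint_efforts": joint torques, N m; "ee_pos": TCP position; "tcp_rot": TCP orientation; "wrist_force": force on the tool from outside, world axes, zero at the start; "torque": the same for the moment, N m; "opening": finger opening in m.
Only numpy, scipy, OpenCV 4.12 (cv2) and the standard library are available. Lean on these libraries where they do the work, as an engineer would, in place of code of your own. Each camera call takes 0.05 s, during which the arm holds its last target.

TASK

The rinse is over: move every glass chip from the rinse dock to the drying rack, standing upright in its own slot, bottom on the slot floor. Before you draw a chip up, pull the blue port cap of its bay fully up to the stop; a chip must never be drawn out past a closed cap, nor dropped. When you finish, all four blue caps, also those of empty bays, must be pressed fully home, and the two standing tubes and the amber jar left where they stand.

Things in the scene. Friction and masses are not known exactly. Their poses are not given: they have to be found in the camera images.
- dock: White and grey rinse dock, fixed, 145 x 262 x 45 mm high. Origin on the bench under the centre of its slots; z up. Chip bays 1 to 4 at dock y = -102, -34, 34, 102 mm: slots 80 mm long (dock x), 9 mm wide (dock y), floor 10 mm above the bench. Blue caps at dock x = +68 mm on the ledge away from the robot, each in line with its bay. Turned up to 15 degrees; on either side.
- rack: Loose yellow drying rack with steel lips, 0.9 kg, 108 x 196 mm, 52 mm high. Origin on its underside at the centre, z up. Three slots at rack y = -64, 0, +64 mm, each 86 mm long (rack x) and 10 mm wide (rack y), mouths flared to about 25 mm; slot floor 8 mm above the underside: a standing chip's bottom edge rests on it. The rack slides if bumped.
- chip1: Glass chip 1 (may be absent), a plate 76 mm wide (its x), 6 mm thick (its y), 100 mm tall (its z), about 90 g, with a green grip strip 8 mm thick along the top 22 mm. Origin at the middle of its bottom edge. Starts upright in dock bay 1 on the bay's floor, its top 65 mm above the dock's rim; may lean a few degrees. May face either way in the rack.
- chip2: Glass chip 2 (may be absent), a plate 76 mm wide (its x), 6 mm thick (its y), 100 mm tall (its z), about 90 g, with a green grip strip 8 mm thick along the top 22 mm. Origin at the middle of its bottom edge. Starts upright in dock bay 2 on the bay's floor, its top 65 mm above the dock's rim; may lean a few degrees. May face either way in the rack.
- chip3: Glass chip 3 (may be absent), a plate 76 mm wide (its x), 6 mm thick (its y), 100 mm tall (its z), about 90 g, with a green grip strip 8 mm thick along the top 22 mm. Origin at the middle of its bottom edge. Starts upright in dock bay 3 on the bay's floor, its top 65 mm above the dock's rim; may lean a few degrees. May face either way in the rack.
- chip4: Glass chip 4 (may be absent), a plate 76 mm wide (its x), 6 mm thick (its y), 100 mm tall (its z), about 90 g, with a green grip strip 8 mm thick along the top 22 mm. Origin at the middle of its bottom edge. Starts upright in dock bay 4 on the bay's floor, its top 65 mm above the dock's rim; may lean a few degrees. May face either way in the rack.
- cap1 (a joint): Blue ribbed push-pull cap of dock bay 1, 26 mm diameter, 34 mm tall, on a vertical slide: 0 = pressed fully home, 0.025 m = pulled fully up against its stop (an orange stem then shows beneath it). It stays on its stem and stays wherever it is left; about 5 N moves it up or down.
- cap1_top (a point): Centre of the top face of cap 1: 84 mm above the bench when the cap is home, 109 mm when fully up.
- cap2 (a joint): Blue ribbed push-pull cap of dock bay 2, 26 mm diameter, 34 mm tall, on a vertical slide: 0 = pressed fully home, 0.025 m = pulled fully up against its stop (an orange stem then shows beneath it). It stays on its stem and stays wherever it is left; about 5 N moves it up or down.
- cap2_top (a point): Centre of the top face of cap 2: 84 mm above the bench when the cap is home, 109 mm when fully up.
- cap3 (a joint): Blue ribbed push-pull cap of dock bay 3, 26 mm diameter, 34 mm tall, on a vertical slide: 0 = pressed fully home, 0.025 m = pulled fully up against its stop (an orange stem then shows beneath it). It stays on its stem and stays wherever it is left; about 5 N moves it up or down.
- cap3_top (a point): Centre of the top face of cap 3: 84 mm above the bench when the cap is home, 109 mm when fully up.
- cap4 (a joint): Blue ribbed push-pull cap of dock bay 4, 26 mm diameter, 34 mm tall, on a vertical slide: 0 = pressed fully home, 0.025 m = pulled fully up against its stop (an orange stem then shows beneath it). It stays on its stem and stays wherever it is left; about 5 N moves it up or down.
- cap4_top (a point): Centre of the top face of cap 4: 84 mm above the bench when the cap is home, 109 mm when fully up.
- bay1 (a point): Centre of the floor of dock bay 1 (10 mm above the bench), where the bottom of chip 1 stands at the start. Its axes are the dock's.
- bay2 (a point): Centre of the floor of dock bay 2 (10 mm above the bench), where the bottom of chip 2 stands at the start. Its axes are the dock's.
- bay3 (a point): Centre of the floor of dock bay 3 (10 mm above the bench), where the bottom of chip 3 stands at the start. Its axes are the dock's.
- bay4 (a point): Centre of the floor of dock bay 4 (10 mm above the bench), where the bottom of chip 4 stands at the start. Its axes are the dock's.
- tube1: Empty clear tube standing upside down on its blue cap, 104 mm tall, 34 mm diameter. Leave alone. Origin at the centre of its underside.
- tube2: Empty clear tube standing upside down on its blue cap, 99 mm tall, 34 mm diameter. Leave alone. Origin at the centre of its underside.
- vial: Amber jar with white lid, 48 mm diameter, 85 mm high. Leave alone. Origin at the centre of its underside.
Mind the look-alikes: they are no part of the job. What is shaped like the chip4 but yellow is not meant.

How it is judged:
By the outcome, as a careful person would: the job done as asked, in the order asked, and still so for the second after the job is handed in, with the robot touching nothing.
Of chip1, chip2, chip3, chip4 only 2 to 3 are there at a start; the rules pass over those that are not, and their reading is None.
At some moment in a run one of rack may be knocked a few centimetres aside while the robot is not near it.
It also fails if it takes over 208 s, if anything falls off the work surface, if the arm or the gripper's body presses on something with over 40 N, if the wrist force passes 120 N, or if a joint passes its speed limit or range.

## Working session

There is one attempt and no reset: what is moved stays moved. The work goes in short steps, Python scripts to look and compute and a shell command to move; the robot and the scene stay as the last step left them, time stands still between calls to the robot, and variables do not carry over. Pictures are saved under pics/ and viewed, and the job is handed in when it is done.

```bash
ls; mkdir -p pics
python3 - <<'E'
from workcell import bot, optics
import cv2
o=bot.get_obs(); print({k:o[k] for k in ('time','ee_pos','tcp_rot','wrist_force','opening')})
for n in ("scene","top","wrist"):
    cv2.imwrite(f"pics/{n}0.png",optics.camera(n)[:,:,::-1]); p=optics.camera_params(n)
    print(n,{k:(v.round(4).tolist() if hasattr(v,'round') else v) for k,v in p.items()})
E
```

```text
pics
{'time': 0.0, 'ee_pos': array([ 0.13219475, -0.53364324,  0.23058365]), 'tcp_rot': array([-1.79998635e+02,  7.70536765e-02, -7.60881718e+01]), 'wrist_force': array([-0.24358945, -0.29907528,  0.14969692]), 'opening': 0.0850404098165161}
scene {'camera_matrix': [[491.469, 0.0, 318.7256], [0.0, 491.469, 193.656], [0.0, 0.0, 1.0]], 'R': [[-0.5482, 0.8362, -0.0179], [0.4804, 0.2973, -0.8251], [-0.6846, -0.4609, -0.5647]], 't': [0.3487, -0.2235, 1.465]}
top {'camera_matrix': [[455.3366, 0.0, 314.6079], [0.0, 455.3366, 205.4971], [0.0, 0.0, 1.0]], 'R': [[-0.0159, -0.9997, -0.0175], [-0.9803, 0.019, -0.1966], [0.1969, 0.014, -0.9803]], 't': [0.0184, 0.618, 1.1145]}
wrist {'camera_matrix': [[328.3632, 0.0, 320.3847], [0.0, 328.3632, 196.837], [0.0, 0.0, 1.0]], 'mount': [[1.0, 0.0003, -0.0011, 0.0002], [0.0, 0.9615, 0.2748, -0.0691], [0.0011, -0.2748, 0.9615, -0.1434], [0.0, 0.0, 0.0, 1.0]]}
```

View pics/scene0.png

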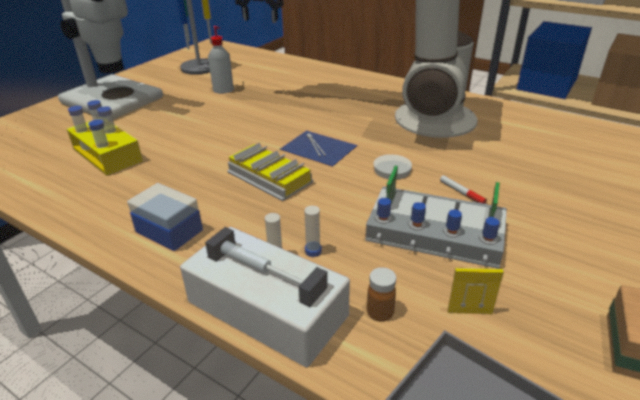

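View pics/top0.png

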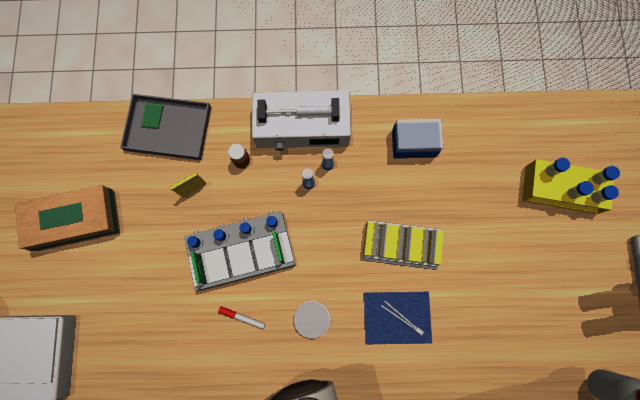

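View pics/wrist0.png

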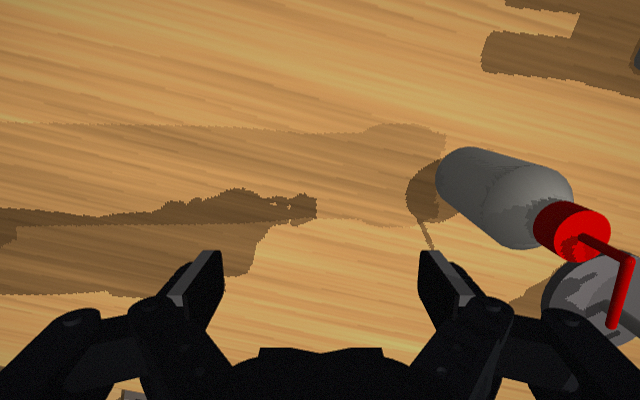

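```bash
cat > h.py <<'E'
from workcell import bot, optics
import cv2, numpy as np
from scipy.spatial.transform import Rotation as Ro
def crop(im,x0,x1,y0,y1,f,name):
    cv2.imwrite(f"pics/{name}.png",cv2.resize(im[y0:y1,x0:x1],None,fx=f,fy=f,interpolation=cv2.INTER_CUBIC)[:,:,::-1])
def cam(n,o=None):
    p=optics.camera_params(n)
    K=np.array(p["camera_matrix"])
    if n=="wrist":
        o=o or bot.get_obs(); M=np.array(p["mount"])
        Rt=Ro.from_euler("xyz",o["tcp_rot"],degrees=True).as_matrix()
        R=Rt@M[:3,:3]; c=Rt@M[:3,3]+o["ee_pos"]; return K,R.T,-R.T@c
    return K,np.array(p["R"]),np.array(p["t"])
def ray(C,px,z):
    K,R,t=C; px=np.atleast_2d(px).astype(float)
    d=(np.linalg.inv(K)@np.c_[px,np.ones(len(px))].T); d=(R.T@d).T; c=-R.T@t
    return c+d*((z-c[2])/d[:,2])[:,None]
def proj(C,X):
    K,R,t=C; X=np.atleast_2d(X); x=K@(R@X.T+t[:,None]); return (x[:2]/x[2]).T
E
python3 - <<'E'
from h import *
im=cv2.imread("pics/top0.png")[:,:,::-1]
crop(im,170,310,160,300,5,"topdock"); crop(im,350,460,210,280,7,"toprack")
hsv=cv2.cvtColor(im.copy(),cv2.COLOR_RGB2HSV)
C=cam("top")
m=cv2.inRange(hsv,(105,150,60),(125,255,255)); 
n,l,s,c=cv2.connectedComponentsWithStats(m)
for i in range(1,n):
    if s[i,4]>25: print('blue',s[i],c[i].round(1),ray(C,c[i],0.08).round(3))
m=cv2.inRange(hsv,(50,120,40),(75,255,255)); 
n,l,s,c=cv2.connectedComponentsWithStats(m)
for i in range(1,n):
    if s[i,4]>15: print('green',s[i],c[i].round(1),ray(C,c[i],0.11).round(3))
m=cv2.inRange(hsv,(25,180,80),(32,255,255)); 
n,l,s,c=cv2.connectedComponentsWithStats(m)
for i in range(1,n):
    if s[i,4]>25: print('yel',s[i],c[i].round(1),ray(C,c[i],0.05).round(3))
E
```

```text
blue [556 158  14  13 140] [562.4 163.9] [[ 0.711 -0.63   0.08 ]]
blue [606 166  14  13 140] [612.1 172.1] [[ 0.687 -0.752  0.08 ]]
blue [579 181  14  14 143] [585.7 187.4] [[ 0.648 -0.681  0.08 ]]
blue [604 186  14  13 143] [610.9 191.8] [[ 0.635 -0.742  0.08 ]]
blue [267 216  10  11  79] [271.2 220.6] [[0.578 0.118 0.08 ]]
blue [240 223  10  10  82] [244.5 227.2] [[0.562 0.185 0.08 ]]
blue [214 229  10  11  83] [218.5 234.2] [[0.546 0.251 0.08 ]]
blue [187 236  11  11  81] [192.  240.9] [[0.53  0.317 0.08 ]]
blue [393 293  30   1  30] [407.5 293. ] [[ 0.393 -0.216  0.08 ]]
blue [379 341  25   2  27] [391.3 341.9] [[ 0.278 -0.171  0.08 ]]
green [142 103  21  25 380] [151.8 115.1] [[0.856 0.425 0.11 ]]
green [ 40 204  42  25 704] [ 60.4 215.9] [[0.594 0.64  0.11 ]]
green [272 231  11  31 118] [277.2 245.9] [[0.51  0.099 0.11 ]]
green [191 252  12  31 146] [196.  267.4] [[0.461 0.296 0.11 ]]
yel [ 532  160   69   42 1334] [558.8 180.4] [[ 0.675 -0.631  0.05 ]]
yel [170 173  27  16  94] [183.2 180.9] [[0.694 0.355 0.05 ]]
yel [594 181  19  11  74] [604.  184.9] [[ 0.661 -0.746  0.05 ]]
yel [573 194  19  12 105] [581.3 199.8] [[ 0.622 -0.683  0.05 ]]
yel [598 200  14  10 110] [605.5 204.5] [[ 0.609 -0.743  0.05 ]]
yel [364 223  11  33 242] [368.9 238.9] [[ 0.531 -0.13   0.05 ]]
yel [385 226  15  33 364] [391.7 241.8] [[ 0.522 -0.188  0.05 ]]
yel [409 229  15  33 366] [416.8 245. ] [[ 0.513 -0.252  0.05 ]]
yel [435 232   8  32 161] [438.8 247.6] [[ 0.505 -0.307  0.05 ]]
```

View pics/topdock.png

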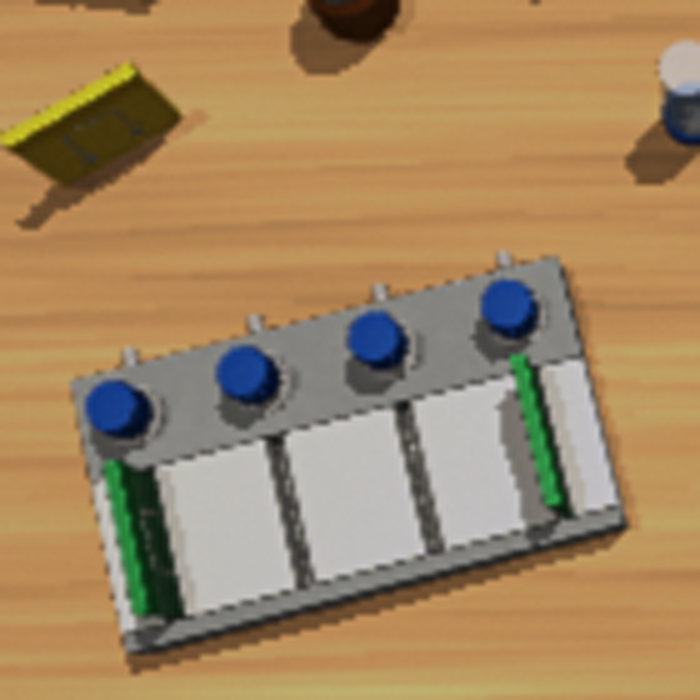

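View pics/toprack.png

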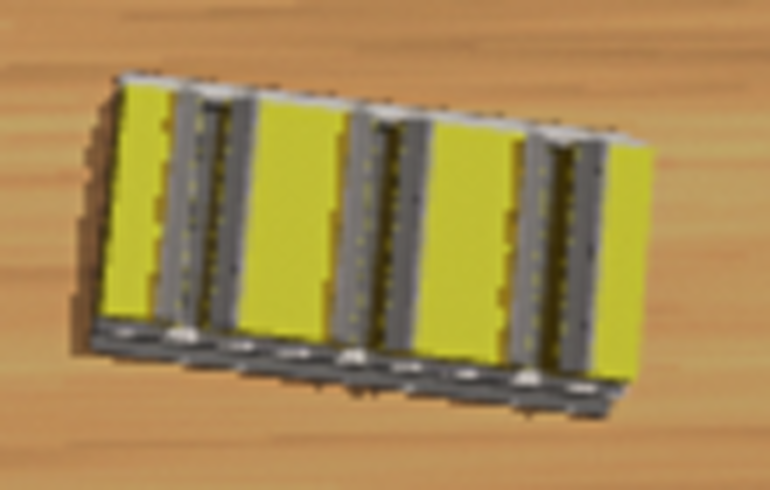

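```bash
cat >> h.py <<'E'
def go(pos,yaw,o=None):
    """shift/turn in tool axes from present measured pose to pos, tool straight down at yaw(deg)"""
    o=o or bot.get_obs()
    R0=Ro.from_euler("xyz",o["tcp_rot"],degrees=True); R1=Ro.from_euler("xyz",[180,0,yaw],degrees=True)
    print("t",round(float(o["time"]),1),"shift",(R0.inv().apply(np.array(pos)-o["ee_pos"])).round(4).tolist(),"turn",(R0.inv()*R1).as_rotvec().round(3).tolist())
def st():
    o=bot.get_obs(); print("t",round(float(o["time"]),2),"p",o["ee_pos"].round(4).tolist(),"r",o["tcp_rot"].round(2).tolist(),"q",np.round(o["q"],1).tolist(),"F",np.round(o["wrist_force"],1).tolist(),"open",round(float(o["opening"]),4)); return o
E
python3 -c "
from h import *
go([0.48,-0.22,0.30],-76.1)
im=cv2.imread('pics/scene0.png')[:,:,::-1]; crop(im,340,540,150,330,4,'scdock')"
```

```text
t 0.1 shift [-0.2209, -0.413, -0.069] turn [0.0, 0.001, 0.0]
```

View pics/scdock.png

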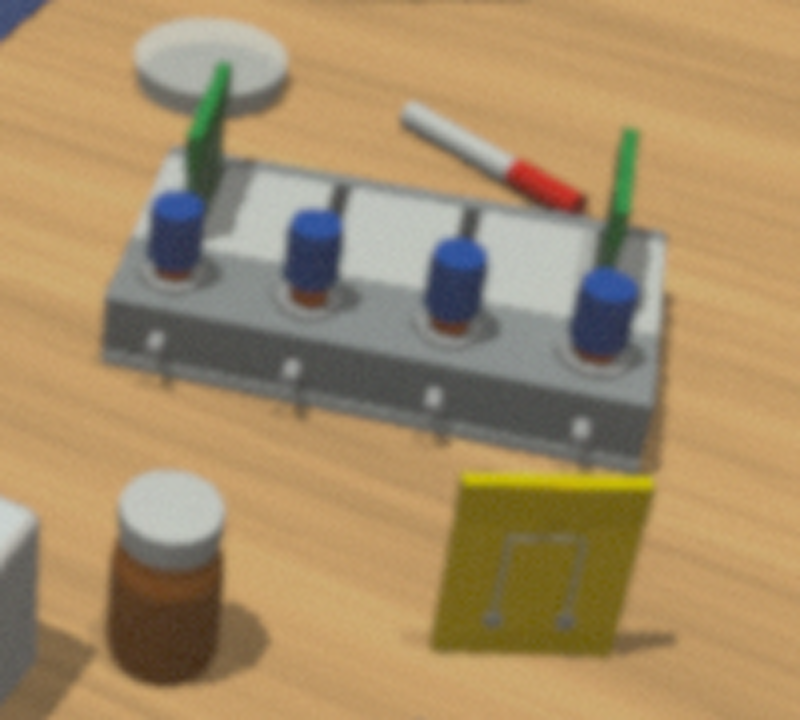

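Candidates in the top view:
- **Chips:** the green strips at (277,246) and (196,267) stand in dock bays 1 and 4. The look-alikes are the green patches at (152,115) and (60,216) and the yellow plate at (187,185).
- **Caps:** the dock's blue caps are at (271,221), (244,227), (218,234) and (192,241). The other blue caps, at x>550 and on the tubes at (328,160) and (308,178), are not part of the job.
- **Rack:** the three-slot rack is at (403,244), not the tube rack at (570,185).

The close crops agree: chips in bays 1 and 4, and bays 2 and 3 empty.

```bash
python3 -m creep '[[-0.025,-0.05,-0.069,0,0,0,0.5],[-0.05,-0.1,-0.069,0,0,0,0.5],[-0.08,-0.15,-0.069,0,0,0,0.5],[-0.11,-0.2,-0.069,0,0,0,0.5],[-0.14,-0.25,-0.069,0,0,0,0.5],[-0.16,-0.3,-0.069,0,0,0,0.5],[-0.18,-0.34,-0.069,0,0,0,0.5],[-0.2,-0.38,-0.069,0,0,0,0.5]]'; python3 -c "
from h import *
st(); go([0.48,-0.22,0.30],-76.1)"
```

```text
time: 0.95
ee_pos: [0.4147, -0.2804, 0.3001]
tcp_rot: [-180.0, -0.0, -76.1]
wrist_force: [0.8, -0.7, 0.1]
opening: 0.0424
t 0.95 p [0.4147, -0.2804, 0.3001] r [-179.99, -0.02, -76.09] q [-34.1, 0.3, 13.0, 102.7, -0.0, 132.0] F [0.8, -0.7, 0.1] open 0.0424
t 0.9 shift [-0.0429, -0.0779, 0.0001] turn [-0.0, -0.0, 0.0]
```

```bash
python3 -m creep '[[-0.02,-0.03,0,0,0,-0.15,0.5],[-0.043,-0.075,0,0,0,-0.3,0.5],[-0.043,-0.075,0,0,0,-0.45,0.5],[-0.043,-0.075,0,0,0,-0.6,0.5],[-0.043,-0.075,0,0,0,-0.75,0.5],[-0.043,-0.075,0,0,0,-0.9,0.5],[-0.043,-0.075,0,0,0,-1.05,0.5],[-0.043,-0.075,0,0,0,-1.2,0.5]]'
python3 -m creep '[[0,0,0,0,0,-0.15,0.5],[0,0,0,0,0,-0.3,0.5],[0,0,0,0,0,-0.45,0.5],[0,0,0,0,0,-0.6,0.5],[0,0,0,0,0,-0.75,0.5],[0,0,0,0,0,-0.9,0.5],[0,0,0,0,0,-1.05,0.5],[0,0,0,0,0,-1.2,0.5]]'
python3 -m creep '[[0,0,0,0,0,-0.15,0.5],[0,0,0,0,0,-0.3,0.5],[0,0,0,0,0,-0.37,0.5],[0,0,0,0,0,-0.37,0.5],[0,0,0,0,0,-0.37,0.5]]'
python3 - <<'E'
from h import *
o=st(); im=optics.camera("wrist"); cv2.imwrite("pics/w1.png",im[:,:,::-1]); np.save("w1.npy",im)
im=optics.camera("top"); cv2.imwrite("pics/top1.png",im[:,:,::-1]);
E
```

```text
time: 1.75
ee_pos: [0.4759, -0.2222, 0.2998]
tcp_rot: [-180.0, 0.0, -7.0]
wrist_force: [-0.4, -1.2, 0.4]
opening: 0.0425
time: 2.55
ee_pos: [0.4759, -0.2223, 0.2998]
tcp_rot: [-180.0, 0.0, 61.8]
wrist_force: [0.1, 0.3, 0.1]
opening: 0.0422
time: 3.05
ee_pos: [0.4759, -0.2222, 0.2999]
tcp_rot: [-180.0, -0.0, 82.5]
wrist_force: [-0.0, 0.0, -0.7]
opening: 0.0427
t 3.05 p [0.4759, -0.2222, 0.2999] r [-179.98, -0.01, 82.49] q [-25.0, 3.7, 16.5, 102.8, 0.0, -17.5] F [-0.0, 0.0, -0.7] open 0.0427
```

View pics/w1.png

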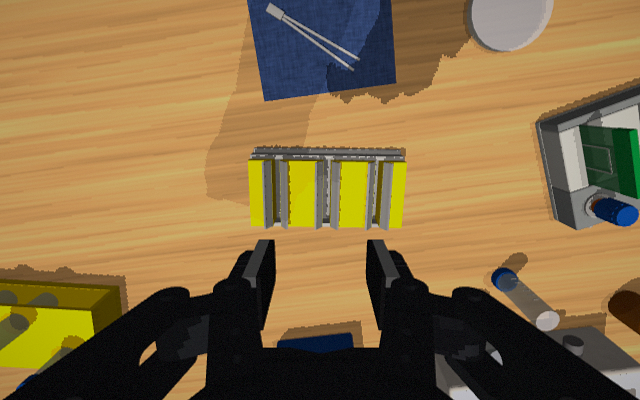

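```bash
cat >> h.py <<'E'
def rackpose(im,C,box,z=0.05,verb=True):
    x0,x1,y0,y1=box
    hsv=cv2.cvtColor(im.copy(),cv2.COLOR_RGB2HSV)
    m=cv2.inRange(hsv,(25,170,110),(34,255,255)); k=np.zeros_like(m); k[y0:y1,x0:x1]=m[y0:y1,x0:x1]
    n,l,s,c=cv2.connectedComponentsWithStats(k); 
    P=[]
    for i in range(1,n):
        if s[i,4]>100: P.append(np.argwhere(l==i)[:,::-1])
    P=np.vstack(P); W=ray(C,P,z)[:,:2]
    (cx,cy),(w,h),a=cv2.minAreaRect((W*1000).astype(np.float32))
    if w>h: a=a-90; w,h=h,w   # a: direction of short side(x)
    a=(a+90)%180-90
    if verb: print("rack centre",round(cx/1000,4),round(cy/1000,4),"size",round(w,1),round(h,1),"yaw",round(a,2))
    return cx/1000,cy/1000,a
E
python3 - <<'E'
from h import *
im=np.load("w1.npy"); C=cam("wrist")
crop(im,230,430,130,240,4,"w1c")
print(ray(C,[(249,160),(405,160),(407,228),(250,228)],0.05).round(4))
rackpose(im,C,(230,430,130,240))
im=cv2.imread("pics/top1.png")[:,:,::-1]; rackpose(cv2.imread("pics/top0.png")[:,:,::-1],cam("top"),(350,460,210,280))
E
```

```text
[[ 0.4606 -0.3071  0.05  ]
 [ 0.4852 -0.1204  0.05  ]
 [ 0.5734 -0.1231  0.05  ]
 [ 0.5471 -0.3225  0.05  ]]
rack centre 0.5157 -0.2199 size 85.1 192.7 yaw -8.28
rack centre 0.5189 -0.218 size 84.0 194.5 yaw -8.03
```

View pics/w1c.png

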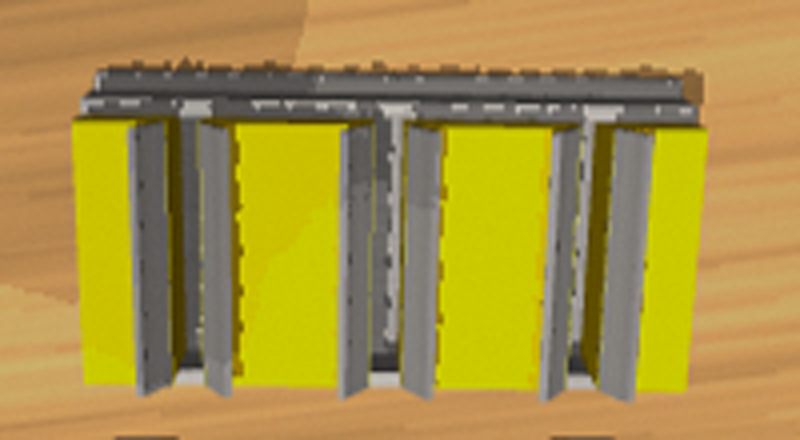

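```bash
python3 -c "
from h import *
go([0.48,0.20,0.30],103.6)"
```

```text
t 3.1 shift [0.4192, -0.0509, -0.0] turn [-0.0, -0.0, -0.368]
```

```bash
python3 -m creep '[[0.05,0,0,0,0,-0.1,0.5],[0.1,-0.01,0,0,0,-0.2,0.5],[0.15,-0.02,0,0,0,-0.3,0.5],[0.2,-0.03,0,0,0,-0.368,0.5],[0.25,-0.04,0,0,0,-0.368,0.5],[0.3,-0.05,0,0,0,-0.368,0.5],[0.35,-0.05,0,0,0,-0.368,0.5],[0.4,-0.051,0,0,0,-0.368,0.5]]'
python3 -m creep '[[0.018,0,0,0,0,0,0.5],[0.018,0,0,0,0,0,0.5],[0.018,0,0,0,0,0,0.5]]'
python3 - <<'E'
from h import *
o=st(); im=optics.camera("wrist"); cv2.imwrite("pics/w2.png",im[:,:,::-1]); np.save("w2.npy",im)
E
```

```text
time: 3.95
ee_pos: [0.4758, 0.1782, 0.3005]
tcp_rot: [179.9, -0.0, 103.6]
wrist_force: [0.6, -1.4, 0.1]
opening: 0.0426
time: 4.25
ee_pos: [0.4719, 0.1936, 0.3]
tcp_rot: [-180.0, 0.0, 103.7]
wrist_force: [0.5, -0.5, -0.1]
opening: 0.0431
t 4.25 p [0.4719, 0.1936, 0.3] r [-179.99, 0.02, 103.72] q [22.3, 1.6, 14.3, 102.7, -0.0, 8.6] F [0.5, -0.5, -0.1] open 0.0431
```

View pics/w2.png

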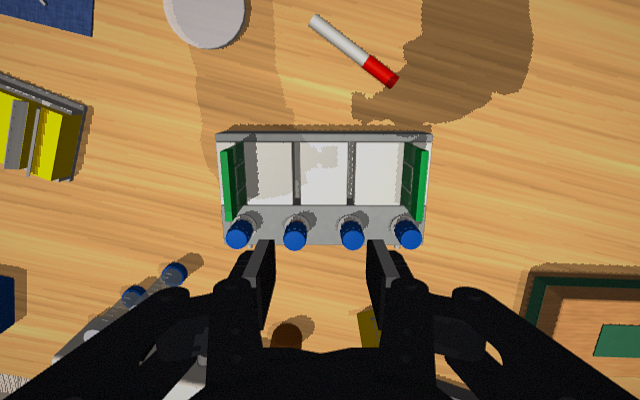

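Run:
```python
from h import *
im=np.load("w2.npy"); C=cam("wrist"); crop(im,200,450,110,260,3,"w2c")
hsv=cv2.cvtColor(im,cv2.COLOR_RGB2HSV)
# bright top faces
m=cv2.inRange(hsv,(100,150,0),(125,255,255)); 
print(hsv[238,225:250].tolist()); print(hsv[215:252,237].tolist())
m2=cv2.inRange(hsv,(100,150,140),(125,255,255))
n,l,s,c=cv2.connectedComponentsWithStats(m2)
pts=[]
for i in range(1,n):
    if s[i,4]>60 and 200<c[i][0]<440 and 180<c[i][1]<260: pts.append(c[i]); print(s[i],c[i].round(1),ray(C,c[i],0.084).round(4))
T=cam("top"); tc=np.array([[271.2,220.6],[244.5,227.2],[218.5,234.2],[192,240.9]]); print(ray(T,tc,0.082).round(4))
# green strip tops
g=cv2.inRange(hsv,(50,120,40),(80,255,255)); n,l,s,c=cv2.connectedComponentsWithStats(g)
for i in range(1,n):
    if s[i,4]>60 and 200<c[i][0]<440: print('g',s[i],c[i].round(1))
```

```text
[[111, 15, 117], [107, 246, 170], [107, 225, 172], [108, 214, 173], [107, 222, 172], [108, 216, 172], [107, 221, 171], [108, 219, 171], [108, 219, 170], [108, 215, 171], [108, 219, 171], [107, 219, 172], [108, 218, 171], [107, 231, 169], [107, 221, 171], [108, 217, 173], [108, 219, 171], [108, 214, 172], [108, 219, 171], [107, 219, 172], [108, 222, 168], [107, 231, 125], [109, 219, 50], [108, 233, 92], [111, 163, 72]]
[[40, 11, 137], [15, 15, 136], [16, 17, 164], [18, 19, 176], [8, 9, 114], [111, 96, 56], [108, 255, 51], [108, 255, 54], [110, 207, 59], [108, 215, 58], [108, 223, 55], [108, 222, 101], [108, 219, 107], [108, 244, 70], [108, 222, 100], [107, 222, 160], [108, 209, 177], [108, 210, 176], [107, 218, 174], [108, 213, 176], [108, 218, 174], [108, 211, 175], [107, 225, 170], [108, 218, 171], [108, 215, 172], [107, 221, 170], [107, 226, 169], [107, 224, 167], [107, 229, 167], [107, 226, 168], [107, 223, 169], [108, 225, 168], [107, 246, 166], [108, 246, 170], [9, 91, 188], [17, 149, 216], [16, 146, 206]]
[226 230  21  19 307] [235.8 238.9] [[0.5774 0.1159 0.084 ]]
[343 231  21  19 313] [352.8 239.9] [[0.5461 0.2507 0.084 ]]
[400 230  22  19 313] [411.  239.2] [[0.529  0.3173 0.084 ]]
[283 232  22  19 315] [293.9 240.6] [[0.5634 0.1831 0.084 ]]
[[0.5774 0.1174 0.082 ]
 [0.5618 0.1847 0.082 ]
 [0.5452 0.25   0.082 ]
 [0.5295 0.3164 0.082 ]]
g [ 404  143   25   78 1050] [417.4 179.9]
g [220 148  17  73 813] [228.4 183.9]
g [402 164   9  27 138] [406.  175.7]
g [401 187   9  20  94] [404.2 197.1]
```

View pics/w2c.png

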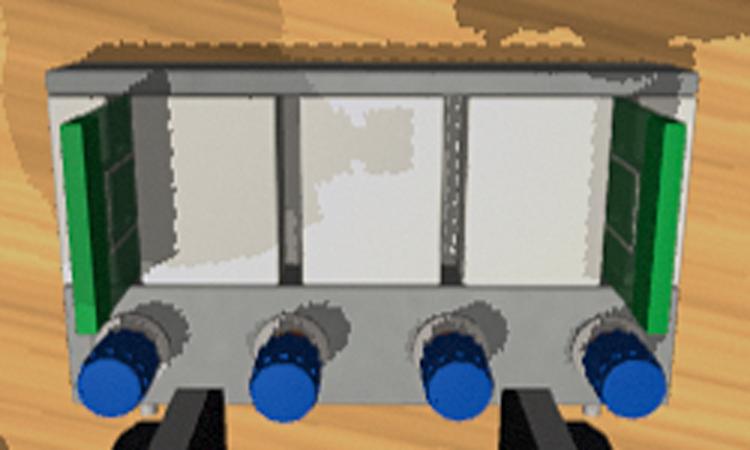

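Run:
```python
from h import *
C=cam("wrist"); print(ray(C,[[226.3,186],[422.7,186]],0.11).round(4), ray(C,[[221.5,151],[228.5,219.7],[426.5,150.5],[418.5,220]],0.11).round(4))
print("top",ray(cam("top"),[[170+535/5,160+432/5],[170+127/5,160+537/5]],0.11).round(4))
a=np.radians(13.5); u=np.array([np.cos(a),np.sin(a)]); v=np.array([-u[1],u[0]]); O=np.array([.5537,.217])-.068*u; print(O,O-.102*v,O+.102*v)
go([0.5775,0.1165,0.14],103.5); go([0.529,0.317,0.14],103.5)
```

```text
[[0.5081 0.1006 0.11  ]
 [0.4596 0.3004 0.11  ]] [[0.473  0.09   0.11  ]
 [0.5446 0.1089 0.11  ]
 [0.4233 0.2922 0.11  ]
 [0.4966 0.308  0.11  ]]
top [[0.5088 0.0999 0.11  ]
 [0.4614 0.2976 0.11  ]]
[0.48757885 0.20112572] [0.51139027 0.10194398] [0.46376742 0.30030745]
t 4.3 shift [-0.0993, 0.0844, 0.1602] turn [0.0, 0.0, 0.003]
t 4.3 shift [0.107, 0.0847, 0.1601] turn [0.0, 0.0, 0.003]
```

```bash
python3 -m creep '[[-0.03,0.03,0.03,0,0,0.003,0.5],[-0.06,0.05,0.05,0,0,0.003,0.5],[-0.08,0.07,0.08,0,0,0.003,0.5],[-0.099,0.084,0.12,0,0,0.003,0.5],[-0.099,0.084,0.16,0,0,0.003,0.5],[-0.099,0.084,0.16,0,0,0.003,0.5],[-0.099,0.084,0.16,0,0,0.003,0.5]]'
python3 - <<'E'
from h import *
o=st(); go([0.5775,0.1165,0.06],103.5); im=optics.camera("wrist"); cv2.imwrite("pics/w3.png",im[:,:,::-1]);
E
```

```text
time: 5.0
ee_pos: [0.5768, 0.1163, 0.1411]
tcp_rot: [-180.0, -0.0, 103.4]
wrist_force: [-0.0, -0.0, 0.9]
opening: 0.0429
t 5.0 p [0.5768, 0.1163, 0.1411] r [-179.98, -0.0, 103.44] q [11.4, 9.4, 5.0, 85.6, 0.0, -2.0] F [-0.0, -0.0, 0.9] open 0.0429
t 5.0 shift [0.0, 0.0008, 0.0811] turn [-0.0, -0.0, -0.001]
```

View pics/w3.png

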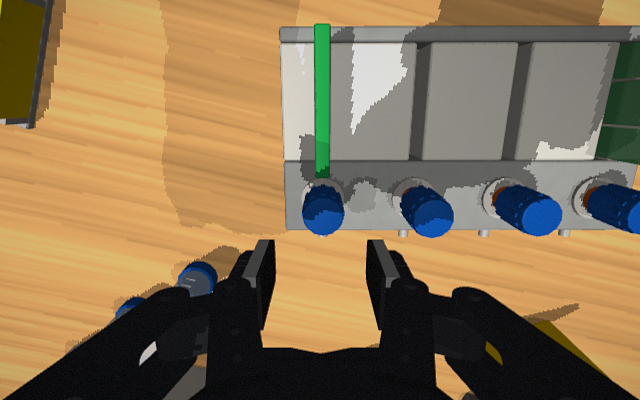

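Cap 1 sits at (323,212), centred between the fingers, so I am descending onto it.

```bash
python3 -m creep '[[0,0.001,0.03,0,0,0,0.5],[0,0.001,0.05,0,0,0,0.5],[0,0.001,0.07,0,0,0,0.5],[0,0.001,0.08,0,0,0,0.5],[0,0.001,0.08,0,0,0,0.5],[0,0.001,0.08,0,0,0,0.5]]' && python3 -m creep '[[0,0,0,0,0,0,0.1],[0,0,0,0,0,0,0.1],[0,0,0,0,0,0,0.1],[0,0,0,0,0,0,0.1],[0,0,0,0,0,0,0.1],[0,0,0,0,0,0,0.1]]' 50
```

```text
time: 5.65
ee_pos: [0.5789, 0.1179, 0.0621]
tcp_rot: [179.9, 0.0, 103.5]
wrist_force: [0.4, -0.2, 1.0]
opening: 0.0424
time: 6.25
ee_pos: [0.5787, 0.1181, 0.0607]
tcp_rot: [179.9, -0.0, 103.6]
wrist_force: [2.3, 5.3, 4.6]
opening: 0.0247
```

```bash
python3 -m creep '[[0,0,-0.005,0,0,0,0.1],[0,0,-0.01,0,0,0,0.1],[0,0,-0.015,0,0,0,0.1],[0,0,-0.02,0,0,0,0.1],[0,0,-0.025,0,0,0,0.1],[0,0,-0.027,0,0,0,0.1],[0,0,-0.028,0,0,0,0.1],[0,0,-0.028,0,0,0,0.1]]'
```

```text
time: 7.05
ee_pos: [0.5784, 0.1181, 0.0825]
tcp_rot: [-179.8, -0.0, 103.6]
wrist_force: [19.0, 9.7, -36.4]
opening: 0.0244
```

```bash
python3 -m creep '[[0,0,0.004,0,0,0,0.1],[0,0,0.004,0,0,0,0.5],[0,0,0.004,0,0,0,0.5],[0,0,0.004,0,0,0,0.5],[0,0,0.004,0,0,0,0.5]]';python3 -m creep '[[0,0,-0.03,0,0,0,0.5],[0,0,-0.07,0,0,0,0.5],[0,0,-0.10,0,0,0,0.5],[0,0,-0.10,0,0,0,0.5]]'
python3 - <<'E'
from h import *
o=st(); go([0.529,0.317,0.155],103.5); im=optics.camera("wrist"); cv2.imwrite("pics/w4.png",im[:,:,::-1]);
im=optics.camera("scene");crop(im,340,540,150,330,4,'sc4')
E
```

```text
time: 7.55
ee_pos: [0.5779, 0.1173, 0.0843]
tcp_rot: [180.0, 0.0, 103.5]
wrist_force: [1.1, -0.4, 0.7]
opening: 0.0427
time: 7.95
ee_pos: [0.5795, 0.1177, 0.1892]
tcp_rot: [179.6, 0.0, 103.5]
wrist_force: [-0.1, 0.1, -0.5]
opening: 0.0426
t 7.95 p [0.5795, 0.1177, 0.1892] r [179.59, 0.02, 103.52] q [11.5, 9.6, 10.5, 90.5, -0.0, -2.0] F [-0.1, 0.1, -0.5] open 0.0426
t 8.0 shift [0.2056, -0.0028, 0.0341] turn [0.007, 0.0, 0.0]
```

View pics/sc4.png

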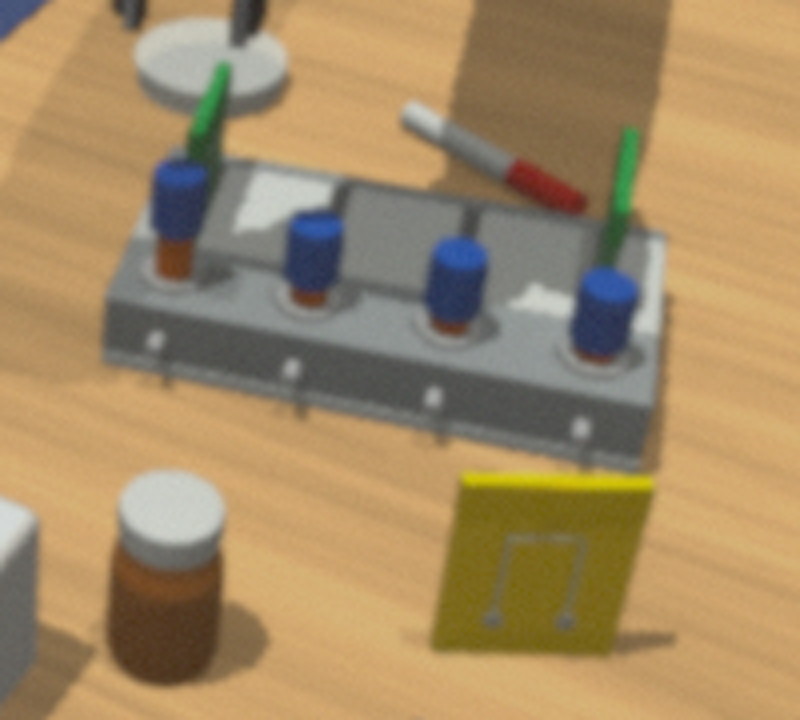

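View pics/w4.png

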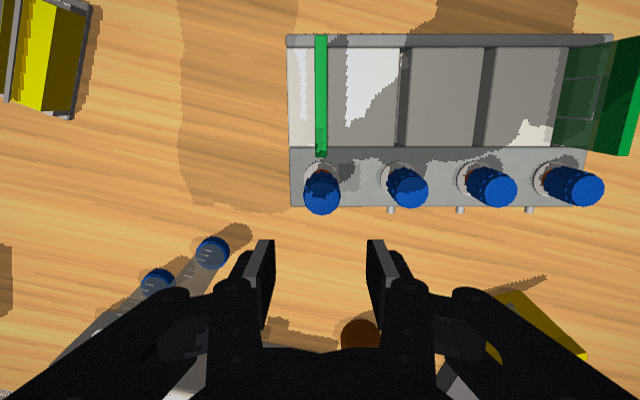

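```bash
python3 - <<'E'
from h import *
C=cam("scene")
for p in ([.5775,.1165],[.5625,.184],[.5457,.2505],[.529,.317]):
    for z in (.084,.109): print(((proj(C,[*p,z])-[340,150])*4).round(0))
E
python3 -m creep '[[0.04,0,0,0,0,0,0.5],[0.09,0,0,0,0,0,0.5],[0.14,0,0,0.007,0,0,0.5],[0.19,-0.003,0,0.007,0,0,0.5],[0.206,-0.003,0.02,0.007,0,0,0.5],[0.206,-0.003,0.04,0.007,0,0,0.5],[0.206,-0.003,0.045,0.007,0,0,0.5],[0.206,-0.003,0.045,0.007,0,0,0.5]]'
python3 - <<'E'
from h import *
o=st(); go([0.529,0.317,0.06],103.5); im=optics.camera("wrist"); cv2.imwrite("pics/w5.png",im[:,:,::-1])
E
```

```text
[[175. 214.]]
[[178. 172.]]
[[315. 241.]]
[[320. 199.]]
[[460. 267.]]
[[468. 225.]]
[[612. 295.]]
[[622. 251.]]
time: 8.85
ee_pos: [0.5261, 0.3164, 0.1373]
tcp_rot: [-179.4, 0.1, 103.5]
wrist_force: [0.0, -0.9, 0.2]
opening: 0.0432
t 8.85 p [0.5261, 0.3164, 0.1373] r [-179.42, 0.06, 103.52] q [31.0, 13.5, 9.3, 86.4, 0.1, 17.4] F [0.0, -0.9, 0.2] open 0.0432
t 8.8 shift [-0.0, 0.0037, 0.0773] turn [-0.01, 0.001, 0.0]
```

View pics/w5.png

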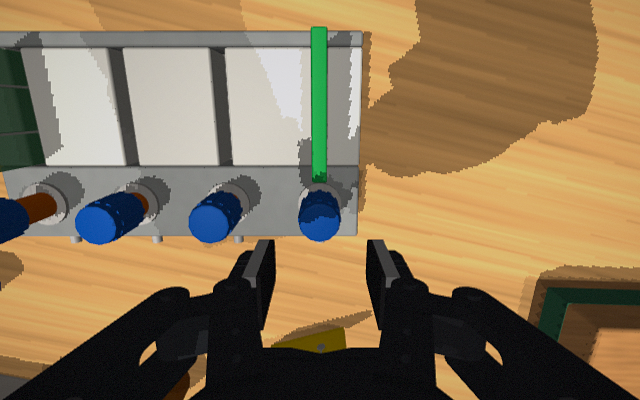

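```bash
python3 -m creep '[[0,0.002,0.03,-0.005,0,0,0.5],[0,0.003,0.05,-0.005,0,0,0.5],[0,0.003,0.07,-0.005,0,0,0.5],[0,0.003,0.077,-0.005,0,0,0.5],[0,0.003,0.077,-0.005,0,0,0.5],[0,0.003,0.077,-0.005,0,0,0.5]]' && python3 -m creep '[[0,0,0,0,0,0,0.1],[0,0,0,0,0,0,0.1],[0,0,0,0,0,0,0.1],[0,0,0,0,0,0,0.1],[0,0,0,0,0,0,0.1],[0,0,0,0,0,0,0.1]]' 50
```

```text
time: 9.5
ee_pos: [0.5299, 0.3178, 0.0635]
tcp_rot: [-180.0, -0.0, 103.5]
wrist_force: [-0.2, -0.3, -0.5]
opening: 0.0424
time: 10.1
ee_pos: [0.5303, 0.3167, 0.0635]
tcp_rot: [180.0, 0.1, 103.5]
wrist_force: [0.9, -7.5, 2.8]
opening: 0.0245
```

```bash
python3 -m creep '[[0,0,-0.005,0,0,0,0.1],[0,0,-0.01,0,0,0,0.1],[0,0,-0.015,0,0,0,0.1],[0,0,-0.018,0,0,0,0.1],[0,0,-0.02,0,0,0,0.1],[0,0,-0.022,0,0,0,0.1],[0,0,-0.022,0,0,0,0.1]]'
```

```text
time: 10.8
ee_pos: [0.5302, 0.3167, 0.0842]
tcp_rot: [-179.9, 0.1, 103.5]
wrist_force: [5.0, -5.6, -4.9]
opening: 0.0242
```

Not at the stop yet: it takes only 5 N, about the friction. I am pulling further.

```bash
python3 -m creep '[[0,0,-0.002,0,0,0,0.1],[0,0,-0.004,0,0,0,0.1],[0,0,-0.006,0,0,0,0.1],[0,0,-0.006,0,0,0,0.1],[0,0,-0.006,0,0,0,0.1]]'
```

```text
time: 11.3
ee_pos: [0.53, 0.3166, 0.0848]
tcp_rot: [-179.7, 0.2, 103.5]
wrist_force: [17.3, 1.9, -38.8]
opening: 0.0245
```

```bash
python3 -m creep '[[0,0,0.005,0,0,0,0.1],[0,0,0.005,0,0,0,0.5],[0,0,0.005,0,0,0,0.5],[0,0,0.005,0,0,0,0.5],[0,0,0.005,0,0,0,0.5]]';python3 -m creep '[[0,0,-0.03,0,0,0,0.5],[0,0,-0.07,0,0,0,0.5],[0,0,-0.10,0,0,0,0.5],[0,0,-0.10,0,0,0,0.5]]'
python3 - <<'E'
from h import *
o=st(); go([0.461,0.299,0.18],103.5); go([0.461,0.299,0.08],103.5)
im=optics.camera("scene");crop(im,340,540,150,330,4,'sc6')
E
```

```text
time: 11.8
ee_pos: [0.5294, 0.318, 0.0858]
tcp_rot: [-179.9, -0.0, 103.5]
wrist_force: [0.6, 0.4, -1.1]
opening: 0.0425
time: 12.2
ee_pos: [0.5308, 0.3187, 0.1906]
tcp_rot: [179.7, -0.1, 103.5]
wrist_force: [-0.2, 0.2, -0.5]
opening: 0.0426
t 12.2 p [0.5308, 0.3187, 0.1906] r [179.69, -0.14, 103.54] q [31.0, 13.7, 15.4, 91.4, 0.0, 17.4] F [-0.2, 0.2, -0.5] open 0.0426
t 12.2 shift [-0.0029, -0.0725, 0.0102] turn [0.005, -0.002, 0.001]
t 12.2 shift [-0.0031, -0.0731, 0.1102] turn [0.005, -0.002, 0.001]
```

View pics/sc6.png

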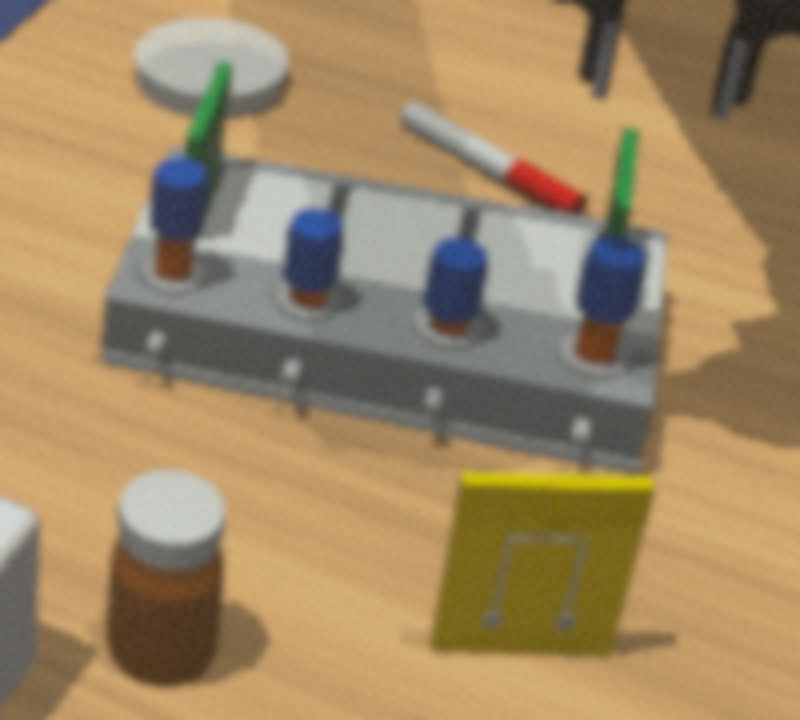

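```bash
python3 -m creep '[[-0.003,-0.04,0,0.005,0,0,0.5],[-0.003,-0.073,0.005,0.005,0,0,0.5],[-0.003,-0.073,0.01,0.005,0,0,0.5],[-0.003,-0.073,0.02,0.005,0,0,0.5],[-0.003,-0.073,0.02,0.005,0,0,0.5]]'
python3 - <<'E'
from h import *
o=st(); go([0.461,0.299,0.081],103.5); im=optics.camera("wrist"); cv2.imwrite("pics/w7.png",im[:,:,::-1])
E
```

```text
time: 12.75
ee_pos: [0.4591, 0.2976, 0.163]
tcp_rot: [-179.5, 0.0, 103.5]
wrist_force: [0.3, -0.1, -0.7]
opening: 0.0425
t 12.75 p [0.4591, 0.2976, 0.163] r [-179.48, 0.04, 103.53] q [32.9, 4.2, 1.7, 88.0, 0.1, 19.4] F [0.3, -0.1, -0.7] open 0.0425
t 12.8 shift [0.001, 0.0029, 0.082] turn [-0.009, 0.001, 0.001]
```

View pics/w7.png

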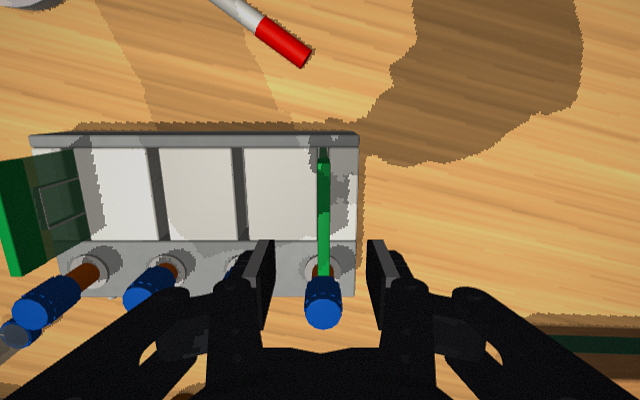

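```bash
python3 -m creep '[[0.001,0.001,0.03,-0.005,0,0,0.5],[0.001,0.002,0.05,-0.005,0,0,0.5],[0.001,0.003,0.07,-0.005,0,0,0.5],[0.001,0.003,0.082,-0.005,0,0,0.5],[0.001,0.003,0.082,-0.005,0,0,0.5],[0.001,0.003,0.082,-0.005,0,0,0.5]]' && python3 -m creep '[[0,0,0,0,0,0,0.0],[0,0,0,0,0,0,0.0],[0,0,0,0,0,0,0.0],[0,0,0,0,0,0,0.0],[0,0,0,0,0,0,0.0],[0,0,0,0,0,0,0.0],[0,0,0,0,0,0,0]]' 40
```

```text
time: 13.4
ee_pos: [0.4617, 0.2994, 0.0837]
tcp_rot: [-179.9, -0.0, 103.5]
wrist_force: [0.0, 0.3, 0.1]
opening: 0.0427
time: 14.1
ee_pos: [0.4618, 0.2997, 0.0842]
tcp_rot: [-180.0, -0.0, 103.5]
wrist_force: [1.4, 0.8, 4.9]
opening: 0.0071
```

```bash
python3 -m creep '[[0,0,-0.005,0,0,0,0.0],[0,0,-0.015,0,0,0,0.0],[0,0,-0.025,0,0,0,0.0],[0,0,-0.035,0,0,0,0.0],[0,0,-0.045,0,0,0,0.0],[0,0,-0.06,0,0,0,0.0],[0,0,-0.08,0,0,0,0],[0,0,-0.1,0,0,0,0]]' 
python3 -m creep '[[0,0,-0.02,0,0,0,0],[0,0,-0.04,0,0,0,0.0],[0,0,-0.04,0,0,0,0.0],[0,0,-0.04,0,0,0,0]]'
python3 - <<'E'
from h import *
o=st()
im=optics.camera("wrist"); cv2.imwrite("pics/w8.png",im[:,:,::-1])
im=optics.camera("top"); rackpose(im,cam("top"),(350,460,210,280)); cv2.imwrite("pics/top8.png",im[:,:,::-1])
E
```

```text
time: 14.9
ee_pos: [0.4615, 0.2993, 0.1847]
tcp_rot: [-179.9, -0.0, 103.5]
wrist_force: [0.2, 0.9, -0.9]
opening: 0.0076
time: 15.3
ee_pos: [0.4618, 0.2995, 0.2233]
tcp_rot: [-179.9, -0.0, 103.5]
wrist_force: [-0.1, -0.3, -1.3]
opening: 0.0074
t 15.3 p [0.4618, 0.2995, 0.2233] r [-179.92, -0.01, 103.53] q [32.9, 4.9, 9.1, 94.3, 0.0, 19.4] F [-0.1, -0.3, -1.3] open 0.0074
rack centre 0.5186 -0.2179 size 84.2 194.5 yaw -8.32
```

View pics/w8.png

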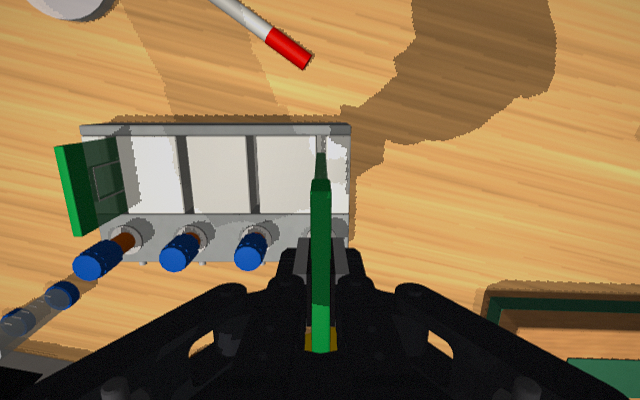

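View pics/top8.png

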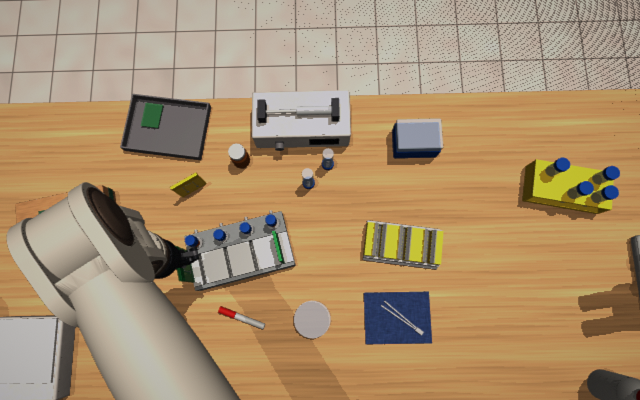

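Run:
```python
from h import *
im=cv2.imread("pics/w8.png")[:,:,::-1]; crop(im,270,370,130,370,3,"w8c")
C=cam("wrist"); hs=cv2.cvtColor(im.copy(),cv2.COLOR_RGB2HSV); g=cv2.inRange(hs,(50,120,40),(80,255,255)); g[:,:290]=0;g[:,350:]=0; g[:150]=0
ys,xs=np.nonzero(g); print(ys.min(),ys.max())
for r in range(150,356,8): 
    c=xs[ys==r]; print(r,c.min() if len(c) else None,c.max() if len(c) else None,hs[r,c.astype(int).mean().astype(int) if len(c) else 320].tolist())
```

```text
154 353
150 None None [24, 18, 145]
158 317 324 [69, 94, 57]
166 316 324 [63, 105, 56]
174 None None [64, 109, 56]
182 312 329 [69, 236, 53]
190 311 329 [70, 231, 54]
198 311 330 [70, 232, 76]
206 311 330 [70, 229, 77]
214 311 330 [68, 215, 77]
222 311 330 [70, 221, 76]
230 311 330 [70, 216, 78]
238 311 330 [69, 199, 78]
246 311 330 [67, 202, 77]
254 311 330 [70, 225, 76]
262 312 329 [70, 229, 77]
270 312 329 [70, 213, 78]
278 312 329 [71, 238, 76]
286 312 329 [71, 231, 74]
294 312 329 [68, 218, 75]
302 312 329 [70, 238, 74]
310 311 329 [70, 223, 137]
318 311 329 [70, 214, 138]
326 311 329 [69, 216, 137]
334 312 329 [70, 216, 136]
342 312 329 [70, 221, 134]
350 312 329 [71, 239, 131]
```

View pics/w8c.png

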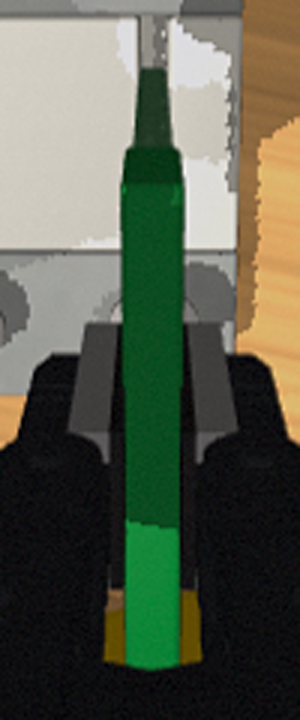

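Run:
```python
from h import *
o=bot.get_obs();C=cam("wrist"); w=ray(C,[[320.5,191.5],[320.5,353]],o["ee_pos"][2]+0.026)
R=Ro.from_euler("xyz",o["tcp_rot"],degrees=True); print(R.inv().apply(w-o["ee_pos"]).round(4))
a=np.radians(-8.2); u=np.array([np.cos(a),np.sin(a)]); v=np.array([-u[1],u[0]]); c=np.array([.5173,-.219])
for s in(-.064,0,.064): print((c+s*v).round(4))
p=c-.064*v; go([*p,.25],81.8)
```

```text
[[-0.0001 -0.0389 -0.0259]
 [-0.0001  0.0329 -0.0261]]
[ 0.5082 -0.2823]
[ 0.5173 -0.219 ]
[ 0.5264 -0.1557]
t 15.4 shift [-0.5764, -0.0906, -0.0273] turn [-0.003, 0.001, 0.379]
```

```bash
python3 -m creep '[[-0.02,0,-0.01,0,0,0,0],[-0.05,-0.01,-0.02,0,0,0.03,0],[-0.09,-0.01,-0.027,0,0,0.07,0],[-0.13,-0.02,-0.027,0,0,0.11,0],[-0.17,-0.03,-0.027,0,0,0.15,0],[-0.21,-0.035,-0.027,0,0,0.19,0],[-0.25,-0.04,-0.027,0,0,0.23,0],[-0.28,-0.045,-0.027,0,0,0.25,0]]'
python3 -c "
from h import *
st(); go([.503,-.2815,.25],81.8)"
```

```text
time: 16.2
ee_pos: [0.483, 0.0145, 0.2492]
tcp_rot: [-179.8, 0.0, 89.1]
wrist_force: [0.2, -0.6, -1.2]
opening: 0.0073
t 16.2 p [0.483, 0.0145, 0.2492] r [-179.81, 0.04, 89.07] q [1.7, -3.5, 3.5, 97.2, -0.0, 2.7] F [0.2, -0.6, -1.2] open 0.0073
t 16.2 shift [-0.2957, 0.0248, -0.0006] turn [-0.003, 0.001, 0.127]
```

```bash
python3 -m creep '[[-0.04,0.005,0,0,0,0.02,0],[-0.08,0.01,0,0,0,0.04,0],[-0.12,0.013,0,0,0,0.06,0],[-0.16,0.016,0,0,0,0.08,0],[-0.2,0.02,0,0,0,0.1,0],[-0.24,0.022,0,0,0,0.12,0],[-0.27,0.025,0,0,0,0.127,0],[-0.29,0.025,0,0,0,0.127,0]]'
python3 -m creep '[[-0.003,0,0,0,0,0,0],[-0.003,0,0,0,0,0,0]]'
python3 - <<'E'
from h import *
o=st(); im=optics.camera("wrist"); cv2.imwrite("pics/w9.png",im[:,:,::-1]); np.save("w9.npy",im)
rackpose(optics.camera("top"),cam("top"),(350,460,210,280))
E
```

```text
time: 17.0
ee_pos: [0.5039, -0.2757, 0.2486]
tcp_rot: [-179.8, 0.0, 81.8]
wrist_force: [0.4, 1.1, -1.8]
opening: 0.0072
time: 17.2
ee_pos: [0.5036, -0.2768, 0.2492]
tcp_rot: [-179.8, -0.0, 81.9]
wrist_force: [0.8, -0.9, -1.2]
opening: 0.0071
t 17.2 p [0.5036, -0.2768, 0.2492] r [-179.79, -0.01, 81.87] q [-28.8, 9.1, 16.6, 97.7, -0.1, -20.6] F [0.8, -0.9, -1.2] open 0.0071
rack centre 0.5222 -0.1938 size 84.2 145.7 yaw -8.27
```

View pics/w9.png

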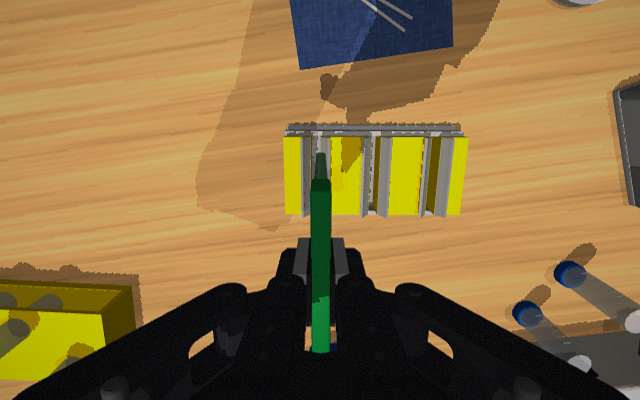

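Run:
```python
from h import *
im=np.load("w9.npy"); C=cam("wrist"); x,y,a=rackpose(im,C,(270,480,120,230))
crop(im,270,480,110,230,3.8,"w9c")
for c,n in (((x,y),'w'),((.5173,-.219),'avg')):
    r=np.radians(a); p=np.array(c)-.064*np.array([-np.sin(r),np.cos(r)]); 
    print(n,p.round(4)); p=p+0.002*np.array([np.cos(r),np.sin(r)]); go([*p,.0],a+90)
```

```text
rack centre 0.5169 -0.2202 size 84.0 192.7 yaw -8.06
w [ 0.5079 -0.2835]
t 17.3 shift [-0.007, 0.0076, 0.25] turn [-0.002, 0.0, 0.0]
avg [ 0.5083 -0.2824]
t 17.3 shift [-0.0058, 0.0079, 0.25] turn [-0.002, 0.0, 0.0]
```

View pics/w9c.png

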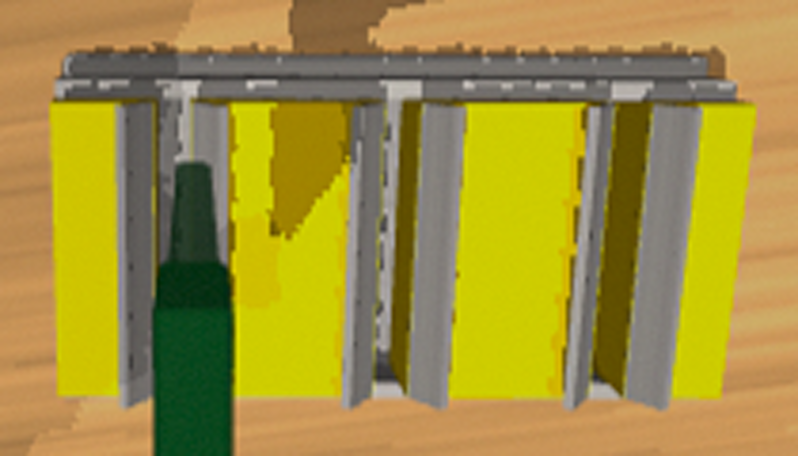

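```bash
python3 -m creep '[[-0.003,0.004,0.02,-0.002,0,0,0],[-0.0065,0.0075,0.04,-0.002,0,0,0],[-0.0065,0.0075,0.06,-0.002,0,0,0],[-0.0065,0.0075,0.08,-0.002,0,0,0],[-0.0065,0.0075,0.1,-0.002,0,0,0],[-0.0065,0.0075,0.105,-0.002,0,0,0],[-0.0065,0.0075,0.105,-0.002,0,0,0],[-0.0065,0.0075,0.105,-0.002,0,0,0]]'
python3 - <<'E'
from h import *
o=st(); im=optics.camera("wrist"); cv2.imwrite("pics/w10.png",im[:,:,::-1]); np.save("w10.npy",im)
im=optics.camera("scene"); crop(im,200,340,100,220,5,"sc10")
E
```

```text
time: 18.1
ee_pos: [0.5107, -0.2839, 0.1466]
tcp_rot: [179.9, 0.1, 82.0]
wrist_force: [-0.3, -0.2, -0.4]
opening: 0.0073
t 18.1 p [0.5107, -0.2839, 0.1466] r [179.92, 0.07, 81.97] q [-29.1, 8.7, 4.8, 86.0, -0.0, -21.0] F [-0.3, -0.2, -0.4] open 0.0073
```

View pics/w10.png

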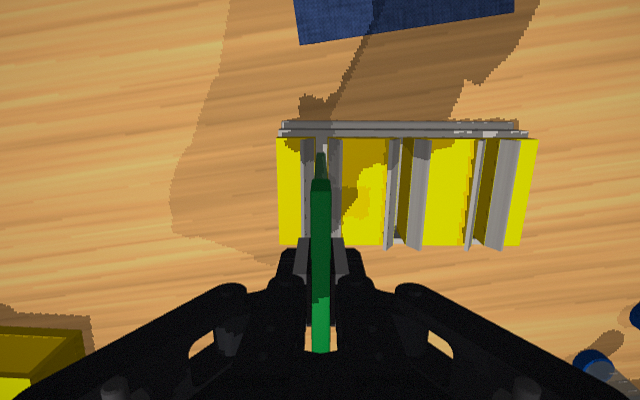

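View pics/sc10.png

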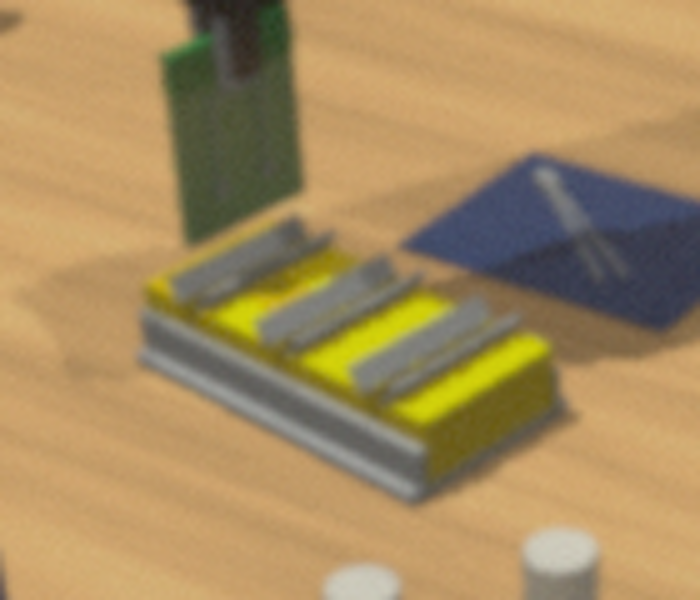

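Run:
```python
from h import *
im=np.load("w10.npy"); C=cam("wrist"); o=bot.get_obs(); x,y,a=rackpose(im,C,(265,545,110,250))
crop(im,270,400,110,260,4,"w10c")
w=ray(C,[[320.8,153]],o["ee_pos"][2]-.074)[0]; print("bottom near edge",w.round(4))
r=np.radians(a);U=np.array([np.cos(r),np.sin(r)]);V=np.array([-U[1],U[0]])
for c in((x,y),(.517,-.2195)):
    d=w[:2]-np.array(c); print("rack coords x,y",(d@U).round(4),(d@V).round(4)); d=o["ee_pos"][:2]-np.array(c);print("tcp",(d@U).round(4),(d@V).round(4))
```

```text
rack centre 0.5158 -0.2221 size 83.8 190.7 yaw -8.43
bottom near edge [ 0.4729 -0.2789  0.0727]
rack coords x,y -0.0341 -0.0625
tcp 0.0042 -0.0621
rack coords x,y -0.0349 -0.0653
tcp 0.0034 -0.0649
```

View pics/w10c.png

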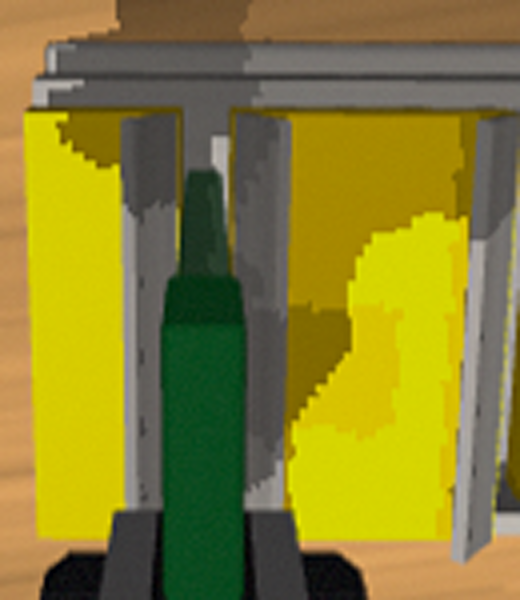

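```bash
python3 -m creep '[[0,-0.003,0.005,0.001,0,-0.003,0],[0,-0.003,0.015,0.001,0,0.003,0],[0,-0.003,0.025,0.001,0,0.003,0],[0,-0.003,0.032,0.001,0,0.003,0],[0,-0.003,0.039,0.001,0,0.003,0],[0,-0.003,0.046,0.001,0,0.003,0],[0,-0.003,0.053,0.001,0,0.003,0],[0,-0.003,0.056,0.001,0,0.003,0]]'
python3 -c "
from h import *
st()"
```

```text
time: 19.0
ee_pos: [0.5071, -0.2837, 0.0884]
tcp_rot: [-179.9, 0.0, 81.8]
wrist_force: [-0.2, -0.1, -0.8]
opening: 0.0074
t 19.0 p [0.5071, -0.2837, 0.0884] r [-179.9, 0.03, 81.76] q [-29.2, 8.9, -1.4, 79.8, -0.1, -21.0] F [-0.2, -0.1, -0.8] open 0.0074
```

No lateral contact. I am lowering the last ~6 mm in small steps.

```bash
python3 -m creep '[[0,0,0.002,0,0,0,0],[0,0,0.004,0,0,0,0],[0,0,0.005,0,0,0,0],[0,0,0.005,0,0,0,0]]'; python3 -m creep '[[0,0,0.001,0,0,0,0],[0,0,0.002,0,0,0,0],[0,0,0.002,0,0,0,0]]'
```

```text
time: 19.4
ee_pos: [0.5074, -0.2838, 0.0844]
tcp_rot: [-180.0, 0.0, 81.8]
wrist_force: [0.2, -0.0, -0.9]
opening: 0.007
time: 19.7
ee_pos: [0.5073, -0.2838, 0.0823]
tcp_rot: [-179.9, 0.0, 81.8]
wrist_force: [-0.3, -0.4, -0.9]
opening: 0.0074
```

```bash
python3 -m creep '[[0,0,0.001,0,0,0,0],[0,0,0.0015,0,0,0,0],[0,0,0.0015,0,0,0,0]]'; python3 -m creep '[[0,0,0.001,0,0,0,0],[0,0,0.0015,0,0,0,0],[0,0,0.0015,0,0,0,0]]'
```

```text
time: 20.0
ee_pos: [0.5075, -0.284, 0.0822]
tcp_rot: [180.0, 0.1, 81.8]
wrist_force: [-2.9, 1.6, 8.7]
opening: 0.0073
time: 20.3
ee_pos: [0.5076, -0.2841, 0.0822]
tcp_rot: [179.9, 0.1, 81.8]
wrist_force: [-6.7, 2.2, 17.5]
opening: 0.0072
```

```bash
python3 -m creep '[[0,0,-0.002,0,0,0,0],[0,0,-0.002,0,0,0,0],[0,0,-0.002,0,0,0,0.2],[0,0,-0.002,0,0,0,0.5],[0,0,-0.002,0,0,0,0.5],[0,0,-0.002,0,0,0,0.5],[0,0,-0.002,0,0,0,0.5]]'; python3 -m creep '[[0,0,-0.02,0,0,0,0.5],[0,0,-0.06,0,0,0,0.5],[0,0,-0.1,0,0,0,0.5],[0,0,-0.15,0,0,0,0.5],[0,0,-0.17,0,0,0,0.5]]'
python3 - <<'E'
from h import *
o=st(); im=optics.camera("wrist"); cv2.imwrite("pics/w11.png",im[:,:,::-1]); np.save("w11.npy",im)
im=optics.camera("scene"); crop(im,200,340,100,220,5,"sc11"); go([0.509,0.100,0.2],103.5)
E
```

```text
time: 21.0
ee_pos: [0.5073, -0.2838, 0.0811]
tcp_rot: [-179.9, 0.0, 81.8]
wrist_force: [0.0, -0.9, -0.2]
opening: 0.0426
time: 21.5
ee_pos: [0.5081, -0.284, 0.2563]
tcp_rot: [179.8, 0.2, 81.8]
wrist_force: [1.3, 0.2, -0.4]
opening: 0.0427
t 21.5 p [0.5081, -0.284, 0.2563] r [179.75, 0.16, 81.76] q [-29.2, 9.9, 18.3, 98.1, -0.1, -20.9] F [1.3, 0.2, -0.4] open 0.0427
t 21.6 shift [0.3805, -0.0547, 0.0539] turn [0.004, 0.004, -0.379]
```

View pics/w11.png

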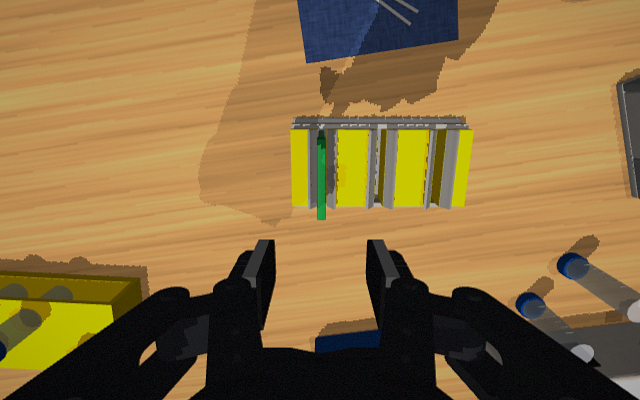

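View pics/sc11.png

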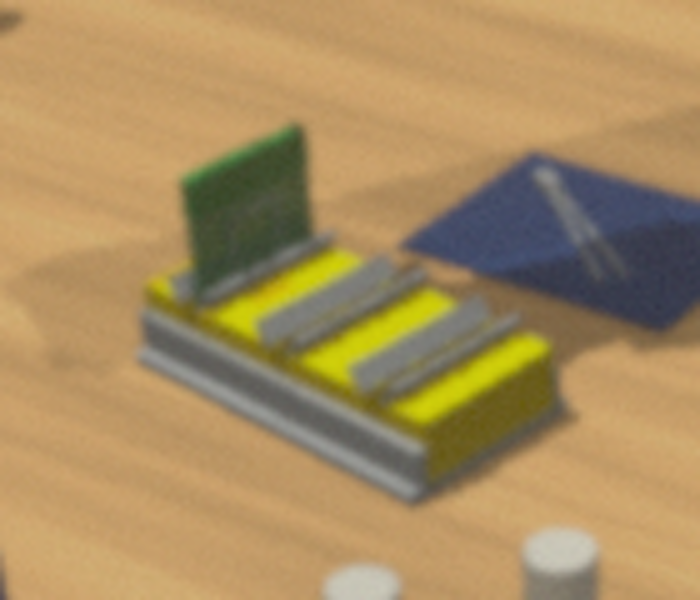

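Chip 4 stands in the rack's -64 slot, with its strip at about (321,175) in the wrist view. Next is chip 1.

```bash
python3 -m creep '[[0.05,0,0,0,0,-0.1,0.5],[0.1,-0.01,0,0,0,-0.2,0.5],[0.15,-0.02,0,0,0,-0.3,0.5],[0.2,-0.03,0,0.004,0.004,-0.379,0.5],[0.25,-0.04,0,0.004,0.004,-0.379,0.5],[0.3,-0.05,0.02,0.004,0.004,-0.379,0.5],[0.35,-0.055,0.05,0.004,0.004,-0.379,0.5],[0.38,-0.055,0.07,0.004,0.004,-0.379,0.5]]'
python3 -m creep '[[0,0,0.005,0,0,0,0.5],[0,0,0.005,0,0,0,0.5],[0,0,0.005,0,0,0,0.5]]'
python3 - <<'E'
from h import *
o=st(); im=optics.camera("wrist"); cv2.imwrite("pics/w12.png",im[:,:,::-1]); go([0.509,0.100,0.081],103.5)
E
```

```text
time: 22.4
ee_pos: [0.5065, 0.0998, 0.1812]
tcp_rot: [-179.8, -0.2, 103.5]
wrist_force: [0.9, -0.2, 0.1]
opening: 0.0428
time: 22.7
ee_pos: [0.5071, 0.0972, 0.1776]
tcp_rot: [-179.7, -0.2, 103.5]
wrist_force: [0.7, -0.0, 0.1]
opening: 0.0427
t 22.7 p [0.5071, 0.0972, 0.1776] r [-179.74, -0.23, 103.45] q [10.7, -0.1, -1.2, 89.2, 0.2, -2.7] F [0.7, -0.0, 0.1] open 0.0427
t 22.8 shift [0.0022, 0.0026, 0.0971] turn [-0.004, -0.004, -0.002]
```

View pics/w12.png

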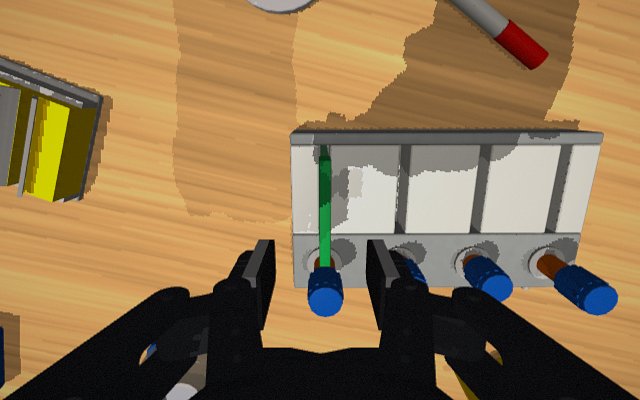

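```bash
python3 -m creep '[[0.0025,0.002,0.03,-0.004,-0.004,-0.002,0.5],[0.0025,0.003,0.06,-0.004,-0.004,-0.002,0.5],[0.0025,0.003,0.08,-0.004,-0.004,-0.002,0.5],[0.0025,0.003,0.094,-0.004,-0.004,-0.002,0.5],[0.0025,0.003,0.094,-0.004,-0.004,-0.002,0.5],[0.0025,0.003,0.094,-0.004,-0.004,-0.002,0.5]]' && python3 -m creep '[[0,0,0,0,0,0,0.0],[0,0,0,0,0,0,0.0],[0,0,0,0,0,0,0.0],[0,0,0,0,0,0,0.0],[0,0,0,0,0,0,0.0],[0,0,0,0,0,0,0.0],[0,0,0,0,0,0,0]]' 40
```

```text
time: 23.35
ee_pos: [0.5096, 0.1008, 0.0847]
tcp_rot: [179.9, -0.0, 103.5]
wrist_force: [0.6, -0.6, -0.5]
opening: 0.0434
time: 24.05
ee_pos: [0.5096, 0.1014, 0.0847]
tcp_rot: [179.9, -0.0, 103.6]
wrist_force: [0.2, -0.8, 6.3]
opening: 0.0074
```

```bash
python3 -m creep '[[0,0,-0.005,0,0,0,0.0],[0,0,-0.015,0,0,0,0.0],[0,0,-0.025,0,0,0,0.0],[0,0,-0.035,0,0,0,0.0],[0,0,-0.045,0,0,0,0.0],[0,0,-0.06,0,0,0,0.0],[0,0,-0.08,0,0,0,0],[0,0,-0.1,0,0,0,0]]' 
python3 -m creep '[[0,0,-0.03,0,0,0,0],[0,0,-0.06,0,0,0,0.0],[0,0,-0.065,0,0,0,0.0],[0,0,-0.065,0,0,0,0]]'
python3 - <<'E'
from h import *
o=st()
im=optics.camera("wrist"); crop(im,270,370,130,370,3,"w13c"); cv2.imwrite("pics/w13.png",im[:,:,::-1])
im=optics.camera("top"); rackpose(im,cam("top"),(330,480,200,290)); cv2.imwrite("pics/top13.png",im[:,:,::-1])
a=np.radians(-8.15); c=np.array([.517,-.2195])+.064*np.array([-np.sin(a),np.cos(a)]); print(c); go([c[0],c[1],.25],81.85)
E
```

```text
time: 24.85
ee_pos: [0.509, 0.1012, 0.1852]
tcp_rot: [-180.0, -0.0, 103.6]
wrist_force: [0.3, 0.4, -0.1]
opening: 0.0072
time: 25.25
ee_pos: [0.5095, 0.1014, 0.25]
tcp_rot: [179.9, -0.0, 103.6]
wrist_force: [0.2, 0.4, -0.7]
opening: 0.0074
t 25.25 p [0.5095, 0.1014, 0.25] r [179.88, -0.01, 103.59] q [11.2, 1.1, 8.1, 96.9, 0.0, -2.4] F [0.2, 0.4, -0.7] open 0.0074
rack centre 0.5189 -0.218 size 84.0 194.5 yaw -8.03
[ 0.52607297 -0.15614638]
t 25.4 shift [-0.2542, -0.0438, -0.0022] turn [-0.001, -0.0, 0.379]
```

View pics/w13c.png

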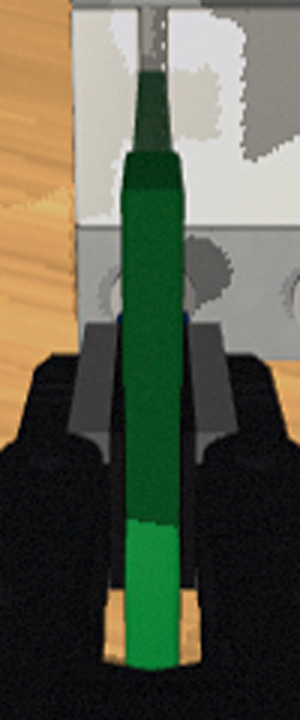

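View pics/top13.png

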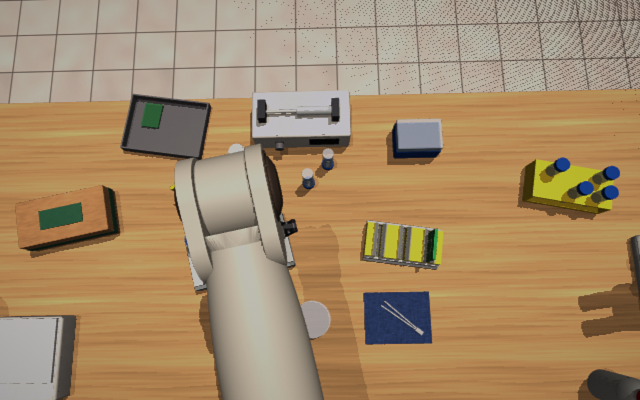

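```bash
python3 -m creep '[[-0.02,0,0,0,0,0.03,0],[-0.05,-0.01,0,0,0,0.08,0],[-0.09,-0.015,0,0,0,0.14,0],[-0.13,-0.02,0,0,0,0.2,0],[-0.17,-0.03,0,0,0,0.26,0],[-0.21,-0.035,0,0,0,0.32,0],[-0.24,-0.042,0,0,0,0.36,0],[-0.253,-0.044,0,0,0,0.379,0]]'
python3 -m creep '[[0,0,0,0,0,0,0],[0,0,0,0,0,0,0]]'
python3 - <<'E'
from h import *
o=st(); im=optics.camera("wrist"); cv2.imwrite("pics/w14.png",im[:,:,::-1]); C=cam("wrist",o)
x,y,a=rackpose(im,C,(150,460,90,250))
for c in ((x,y),(.517,-.2195)):
    r=np.radians(a); p=np.array(c)+.064*np.array([-np.sin(r),np.cos(r)])+0.001*np.array([np.cos(r),np.sin(r)]); go([*p,.147],a+90)
E
```

```text
time: 26.15
ee_pos: [0.525, -0.1573, 0.2469]
tcp_rot: [-179.8, -0.0, 81.7]
wrist_force: [0.4, -0.4, -1.6]
opening: 0.0074
time: 26.35
ee_pos: [0.5255, -0.1544, 0.2478]
tcp_rot: [-179.9, -0.0, 81.9]
wrist_force: [0.1, 0.9, -1.1]
opening: 0.0068
t 26.35 p [0.5255, -0.1544, 0.2478] r [-179.91, -0.04, 81.9] q [-16.4, 5.2, 12.1, 97.1, 0.0, -8.3] F [0.1, 0.9, -1.1] open 0.0068
rack centre 0.5163 -0.2185 size 83.9 192.1 yaw -8.14
t 26.4 shift [-0.0012, 0.001, 0.1011] turn [-0.001, -0.001, 0.001]
t 26.4 shift [-0.0021, 0.0018, 0.1011] turn [-0.001, -0.001, 0.001]
```

View pics/w14.png

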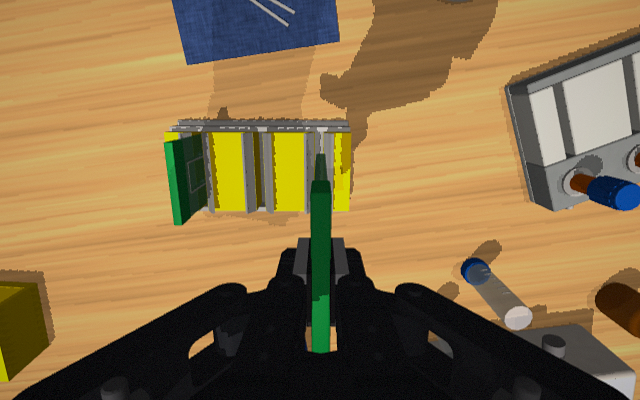

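```bash
python3 -m creep '[[-0.0017,0.0015,0.03,-0.001,-0.001,0.001,0],[-0.0017,0.0015,0.06,-0.001,-0.001,0.001,0],[-0.0017,0.0015,0.08,-0.001,-0.001,0.001,0],[-0.0017,0.0015,0.1,-0.001,-0.001,0.001,0],[-0.0017,0.0015,0.1,-0.001,-0.001,0.001,0],[-0.0017,0.0015,0.1,-0.001,-0.001,0.001,0]]'
python3 - <<'E'
from h import *
o=st(); im=optics.camera("wrist"); crop(im,130,370,100,260,3,"w15"); C=cam("wrist",o)
x,y,a=rackpose(im,C,(90,400,90,260))
im=optics.camera("scene"); crop(im,200,340,100,220,5,"sc15")
r=np.radians(a); p=np.array([.517,-.2195])+.064*np.array([-np.sin(r),np.cos(r)]); go([*p,.09],81.85)
E
```

```text
time: 27.0
ee_pos: [0.527, -0.1559, 0.149]
tcp_rot: [180.0, 0.0, 81.9]
wrist_force: [0.1, -0.0, -0.7]
opening: 0.0073
t 27.0 p [0.527, -0.1559, 0.149] r [179.97, 0.04, 81.91] q [-16.5, 4.0, -0.1, 85.9, -0.0, -8.4] F [0.1, -0.0, -0.7] open 0.0073
rack centre 0.5158 -0.2181 size 83.7 190.7 yaw -8.48
t 27.1 shift [0.0002, -0.0013, 0.06] turn [0.003, 0.001, 0.0]
```

View pics/w15.png

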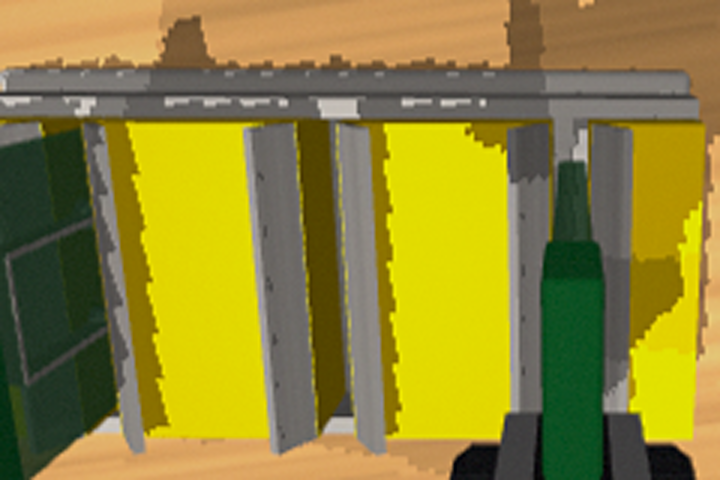

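View pics/sc15.png

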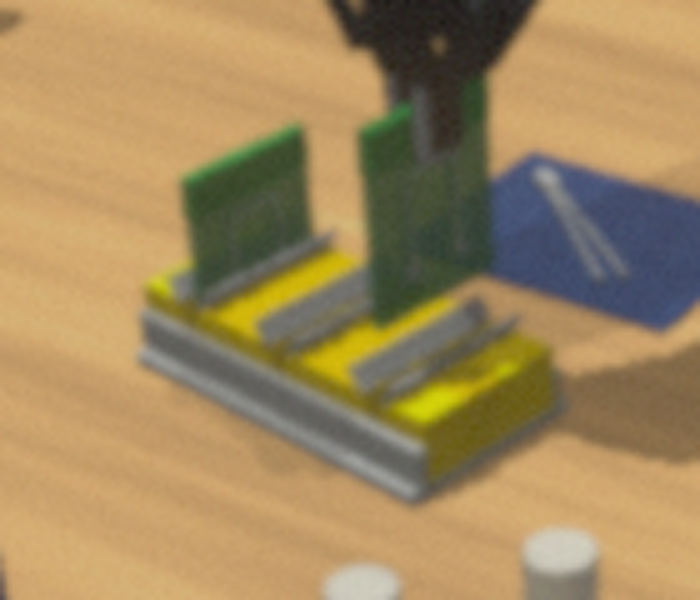

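Chip 1 lines up with the +64 slot; its bottom edge is over the slot in the crop, at about (571,160). I am inserting it.

```bash
python3 -m creep '[[0,-0.001,0.008,0.002,0,0,0],[0,-0.0015,0.018,0.002,0,0,0],[0,-0.0015,0.028,0.002,0,0,0],[0,-0.0015,0.036,0.002,0,0,0],[0,-0.0015,0.044,0.002,0,0,0],[0,-0.0015,0.052,0.002,0,0,0],[0,-0.0015,0.06,0.002,0,0,0],[0,-0.0015,0.06,0.002,0,0,0]]'; python3 -m creep '[[0,0,0.002,0,0,0,0],[0,0,0.003,0,0,0,0],[0,0,0.004,0,0,0,0],[0,0,0.005,0,0,0,0],[0,0,0.005,0,0,0,0]]'
```

```text
time: 27.9
ee_pos: [0.5249, -0.1565, 0.0872]
tcp_rot: [-179.8, 0.0, 81.8]
wrist_force: [0.1, -0.1, -0.8]
opening: 0.0075
time: 28.4
ee_pos: [0.5255, -0.1567, 0.0835]
tcp_rot: [-179.9, 0.0, 81.8]
wrist_force: [0.6, -0.8, 0.3]
opening: 0.0074
```

```bash
python3 -m creep '[[0,0,0.001,0,0,0,0],[0,0,0.0015,0,0,0,0],[0,0,0.0015,0,0,0,0]]'; python3 -m creep '[[0,0,0.001,0,0,0,0],[0,0,0.0015,0,0,0,0],[0,0,0.0015,0,0,0,0]]'
```

```text
time: 28.7
ee_pos: [0.5256, -0.1568, 0.0828]
tcp_rot: [-180.0, 0.1, 81.8]
wrist_force: [-2.7, 0.3, 5.1]
opening: 0.0077
time: 29.0
ee_pos: [0.5258, -0.1569, 0.0827]
tcp_rot: [180.0, 0.1, 81.8]
wrist_force: [-6.0, 2.0, 16.1]
opening: 0.0074
```

```bash
python3 -m creep '[[0,0,-0.002,0,0,0,0],[0,0,-0.002,0,0,0,0],[0,0,-0.002,0,0,0,0.2],[0,0,-0.002,0,0,0,0.5],[0,0,-0.002,0,0,0,0.5],[0,0,-0.002,0,0,0,0.5],[0,0,-0.002,0,0,0,0.5]]'; python3 -m creep '[[0,0,-0.02,0,0,0,0.5],[0,0,-0.06,0,0,0,0.5],[0,0,-0.1,0,0,0,0.5],[0,0,-0.13,0,0,0,0.5],[0,0,-0.13,0,0,0,0.5]]'
python3 - <<'E'
from h import *
o=st(); im=optics.camera("wrist"); cv2.imwrite("pics/w16.png",im[:,:,::-1])
im=optics.camera("scene"); crop(im,200,340,100,220,5,"sc16"); go([0.578,0.1175,0.2],103.5)
E
```

```text
time: 29.7
ee_pos: [0.5255, -0.1567, 0.0825]
tcp_rot: [-179.9, 0.0, 81.8]
wrist_force: [-0.6, 0.8, 0.5]
opening: 0.0427
time: 30.2
ee_pos: [0.5271, -0.157, 0.2173]
tcp_rot: [179.7, 0.1, 81.8]
wrist_force: [0.5, 0.2, 0.2]
opening: 0.0427
t 30.2 p [0.5271, -0.157, 0.2173] r [179.69, 0.1, 81.82] q [-16.6, 4.4, 7.9, 93.2, -0.1, -8.4] F [0.5, 0.2, 0.2] open 0.0427
t 30.3 shift [0.2789, 0.0124, 0.0126] turn [-0.0, 0.001, -0.378]
```

View pics/w16.png

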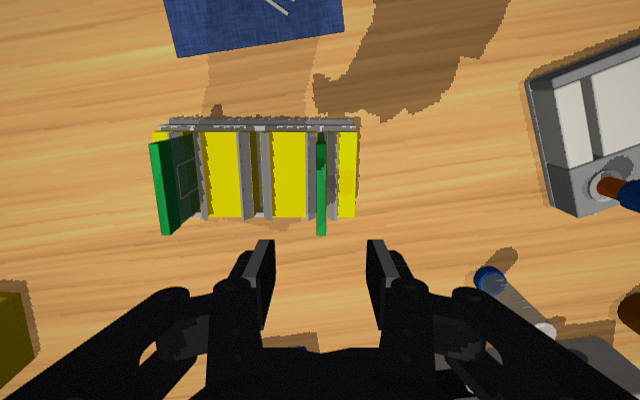

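View pics/sc16.png

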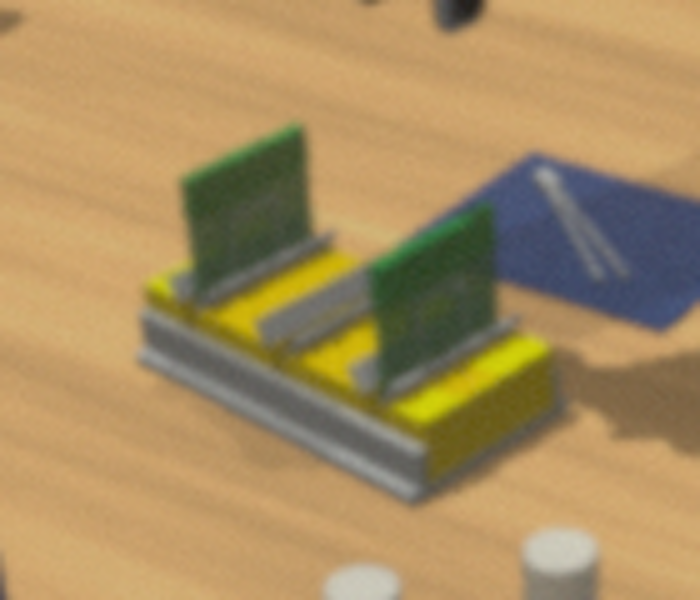

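Both chips stand in the rack. Next I am pressing the caps home with the fingers shut, starting with cap 1.

```bash
python3 -m creep '[[0.04,0,0,0,0,-0.1,0],[0.08,0.005,0,0,0,-0.2,0],[0.12,0.01,0,0,0,-0.3,0],[0.16,0.012,0,0,0,-0.378,0],[0.2,0.012,0.013,0,0,-0.378,0],[0.24,0.012,0.013,0,0,-0.378,0],[0.279,0.012,0.013,0,0,-0.378,0],[0.279,0.012,0.013,0,0,-0.378,0]]'
python3 -m creep '[[0,0,0.03,0,0,0,0],[0,0,0.05,0,0,0,0],[0,0,0.06,0,0,0,0],[0,0,0.06,0,0,0,0]]'
python3 -c "
from h import *
st(); go([0.578,0.1175,0.086],103.5)"
```

```text
time: 31.1
ee_pos: [0.5767, 0.1217, 0.1968]
tcp_rot: [-179.7, -0.0, 103.7]
wrist_force: [-0.3, -0.4, -0.9]
opening: -0.0002
time: 31.5
ee_pos: [0.5761, 0.1172, 0.1371]
tcp_rot: [-179.7, 0.0, 103.5]
wrist_force: [-0.6, -0.4, 0.0]
opening: 0.0
t 31.5 p [0.5761, 0.1172, 0.1371] r [-179.7, 0.01, 103.45] q [11.5, 9.6, 4.8, 85.5, -0.0, -1.9] F [-0.6, -0.4, 0.0] open 0.0
t 31.5 shift [-0.0001, 0.0022, 0.0511] turn [-0.005, 0.0, -0.001]
```

```bash
python3 -m creep '[[0,0.002,0.015,-0.003,0,0,0],[0,0.002,0.025,-0.003,0,0,0],[0,0.002,0.032,-0.003,0,0,0],[0,0.002,0.039,-0.003,0,0,0],[0,0.002,0.045,-0.003,0,0,0],[0,0.002,0.049,-0.003,0,0,0],[0,0.002,0.051,-0.003,0,0,0],[0,0.002,0.051,-0.003,0,0,0]]'
python3 -m creep '[[0,0,0.002,0,0,0,0],[0,0,0.004,0,0,0,0],[0,0,0.004,0,0,0,0]]'
```

```text
time: 32.3
ee_pos: [0.5791, 0.1182, 0.0883]
tcp_rot: [179.9, 0.0, 103.5]
wrist_force: [-0.3, 0.1, 1.2]
opening: 0.0001
time: 32.6
ee_pos: [0.5791, 0.1182, 0.0841]
tcp_rot: [179.9, 0.0, 103.5]
wrist_force: [-1.0, -2.0, 2.0]
opening: -0.0002
```

```bash
python3 -m creep '[[0,0,0.002,0,0,0,0],[0,0,0.003,0,0,0,0],[0,0,0.003,0,0,0,0]]'; python3 -m creep '[[0,0,0.001,0,0,0,0],[0,0,0.002,0,0,0,0],[0,0,0.002,0,0,0,0]]'
python3 - <<'E'
from h import *
im=optics.camera("wrist"); cv2.imwrite("pics/w17.png",im[:,:,::-1])
im=optics.camera("scene");crop(im,340,540,150,330,4,'sc17')
E
```

```text
time: 32.9
ee_pos: [0.5794, 0.1182, 0.0838]
tcp_rot: [179.8, 0.0, 103.5]
wrist_force: [-7.2, -3.2, 18.9]
opening: -0.0005
time: 33.2
ee_pos: [0.5796, 0.1183, 0.0835]
tcp_rot: [179.7, 0.0, 103.5]
wrist_force: [-11.3, -3.4, 30.8]
opening: 0.0002
```

View pics/sc17.png

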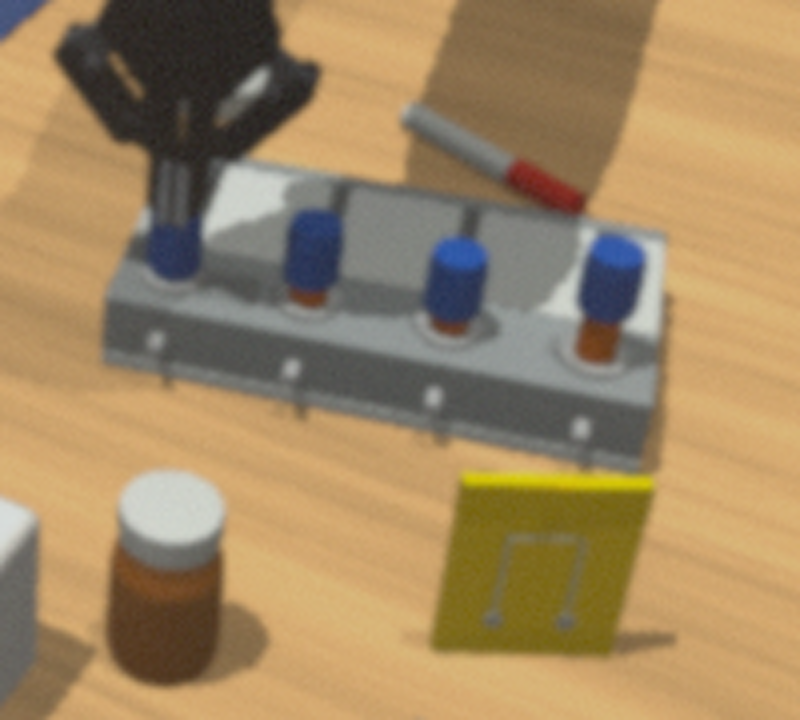

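```bash
python3 -m creep '[[0,0,-0.02,0,0,0,0],[0,0,-0.05,0,0,0,0],[0.034,0,-0.05,0,0,0,0],[0.068,0,-0.05,0,0,0,0],[0.068,0,-0.05,0,0,0,0],[0.068,0,-0.05,0,0,0,0]]'
python3 - <<'E'
from h import *
st(); go([0.5625,0.184,0.086],103.5); im=optics.camera("wrist"); cv2.imwrite("pics/w18.png",im[:,:,::-1])
E
```

```text
time: 33.9
ee_pos: [0.5629, 0.185, 0.1287]
tcp_rot: [180.0, 0.0, 103.6]
wrist_force: [0.2, -0.5, -0.1]
opening: -0.0001
t 33.9 p [0.5629, 0.185, 0.1287] r [179.95, 0.02, 103.57] q [18.2, 9.9, 4.2, 84.2, -0.0, 4.6] F [0.2, -0.5, -0.1] open -0.0001
t 33.9 shift [-0.0008, -0.0006, 0.0427] turn [0.001, 0.0, 0.001]
```

View pics/w18.png

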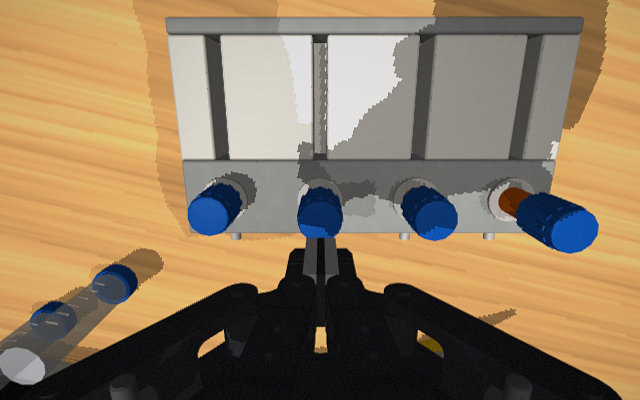

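Shut fingertips are centred over cap 2, whose top is at (320,220).

```bash
python3 -m creep '[[0,0,0.015,0,0,0,0],[0,0,0.025,0,0,0,0],[0,0,0.032,0,0,0,0],[0,0,0.038,0,0,0,0],[0,0,0.043,0,0,0,0],[0,0,0.046,0,0,0,0],[0,0,0.047,0,0,0,0],[0,0,0.047,0,0,0,0]]'
python3 -m creep '[[0,0,0.001,0,0,0,0],[0,0,0.002,0,0,0,0],[0,0,0.002,0,0,0,0]]'
```

```text
time: 34.75
ee_pos: [0.5632, 0.1839, 0.0838]
tcp_rot: [179.9, 0.0, 103.5]
wrist_force: [-6.6, -4.0, 12.8]
opening: -0.0003
time: 35.05
ee_pos: [0.5633, 0.184, 0.0837]
tcp_rot: [179.8, 0.0, 103.5]
wrist_force: [-11.2, -6.6, 24.5]
opening: 0.0002
```

```bash
python3 -m creep '[[0,0,-0.02,0,0,0,0],[0,0,-0.048,0,0,0,0],[0.034,0,-0.048,0,0,0,0],[0.068,0,-0.048,0,0,0,0],[0.068,0,-0.048,0,0,0,0],[0.068,0,-0.048,0,0,0,0]]'
python3 -c "
from h import *
st(); go([0.5457,.2505,0.086],103.5)"
```

```text
time: 35.65
ee_pos: [0.5472, 0.2511, 0.128]
tcp_rot: [179.9, 0.0, 103.6]
wrist_force: [0.2, 0.4, -0.3]
opening: 0.0001
t 35.65 p [0.5472, 0.2511, 0.128] r [179.91, 0.02, 103.57] q [24.7, 11.2, 5.6, 84.3, -0.0, 11.1] F [0.2, 0.4, -0.3] open 0.0001
t 35.6 shift [-0.0002, -0.0017, 0.042] turn [0.002, 0.0, 0.001]
```

```bash
python3 -m creep '[[0,-0.001,0.015,0,0,0,0],[0,-0.001,0.025,0,0,0,0],[0,-0.001,0.032,0,0,0,0],[0,-0.001,0.038,0,0,0,0],[0,-0.001,0.042,0,0,0,0],[0,-0.001,0.045,0,0,0,0],[0,-0.001,0.046,0,0,0,0],[0,-0.001,0.046,0,0,0,0]]'
python3 -m creep '[[0,0,0.001,0,0,0,0],[0,0,0.002,0,0,0,0],[0,0,0.002,0,0,0,0]]'
```

```text
time: 36.45
ee_pos: [0.5465, 0.2498, 0.0838]
tcp_rot: [179.8, 0.0, 103.5]
wrist_force: [-5.2, -4.9, 12.0]
opening: 0.0001
time: 36.75
ee_pos: [0.5467, 0.2499, 0.0837]
tcp_rot: [179.8, 0.0, 103.5]
wrist_force: [-10.2, -7.3, 24.7]
opening: 0.0004
```

Cap 4 is raised to 109 mm, so I lift higher before crossing to it.

```bash
python3 -m creep '[[0,0,-0.03,0,0,0,0],[0,0,-0.065,0,0,0,0],[0,0,-0.065,0,0,0,0],[0.034,0,-0.065,0,0,0,0],[0.068,0,-0.065,0,0,0,0],[0.068,0,-0.065,0,0,0,0],[0.068,0,-0.065,0,0,0,0]]'
python3 -c "
from h import *
st(); go([0.5295,.317,0.086],103.5)"
```

```text
time: 37.45
ee_pos: [0.5302, 0.3169, 0.1446]
tcp_rot: [179.9, 0.0, 103.6]
wrist_force: [-1.5, -1.3, 0.1]
opening: 0.0001
t 37.45 p [0.5302, 0.3169, 0.1446] r [179.93, 0.02, 103.56] q [30.9, 13.4, 10.0, 86.5, -0.0, 17.3] F [-1.5, -1.3, 0.1] open 0.0001
t 37.5 shift [0.0003, -0.0008, 0.0586] turn [0.001, 0.0, 0.001]
```

```bash
python3 -m creep '[[0,0,0.015,0,0,0,0],[0,0,0.025,0,0,0,0],[0,0,0.034,0,0,0,0],[0,0,0.042,0,0,0,0],[0,0,0.05,0,0,0,0],[0,0,0.056,0,0,0,0],[0,0,0.06,0,0,0,0],[0,0,0.062,0,0,0,0]]'
python3 -m creep '[[0,0,0.001,0,0,0,0],[0,0,0.002,0,0,0,0],[0,0,0.002,0,0,0,0]]'
```

```text
time: 38.25
ee_pos: [0.5307, 0.316, 0.0839]
tcp_rot: [179.9, 0.0, 103.5]
wrist_force: [-6.5, -6.2, 18.9]
opening: -0.0002
time: 38.55
ee_pos: [0.5308, 0.316, 0.0838]
tcp_rot: [179.8, 0.0, 103.5]
wrist_force: [-7.2, -7.4, 19.2]
opening: -0.0003
```

```bash
python3 -m creep '[[0,0,0.001,0,0,0,0],[0,0,0.001,0,0,0,0]]'; python3 -m creep '[[0,0,-0.03,0,0,0,0],[0,0,-0.07,0,0,0,0],[0,0,-0.12,0,0,0,0],[0,-0.05,-0.17,0,0,0,0],[0,-0.1,-0.2,0,0,0,0],[0,-0.13,-0.2,0,0,0,0],[0,-0.13,-0.2,0,0,0,0]]'
python3 - <<'E'
from h import *
st(); im=optics.camera("scene"); crop(im,340,540,150,330,4,'sc20'); cv2.imwrite("pics/sc20f.png",im[:,:,::-1])
im=optics.camera("top"); cv2.imwrite("pics/top20.png",im[:,:,::-1]); rackpose(im,cam("top"),(330,480,200,290))
E
```

```text
time: 38.75
ee_pos: [0.5308, 0.3161, 0.0837]
tcp_rot: [179.8, 0.0, 103.5]
wrist_force: [-8.9, -8.9, 25.6]
opening: -0.0
time: 39.45
ee_pos: [0.4011, 0.2858, 0.2838]
tcp_rot: [179.7, -0.1, 103.6]
wrist_force: [-0.3, 0.7, -0.2]
opening: -0.0004
t 39.45 p [0.4011, 0.2858, 0.2838] r [179.65, -0.14, 103.55] q [35.5, -1.8, 9.1, 100.5, 0.0, 21.9] F [-0.3, 0.7, -0.2] open -0.0004
rack centre 0.5186 -0.2179 size 84.2 194.5 yaw -8.32
```

View pics/sc20.png

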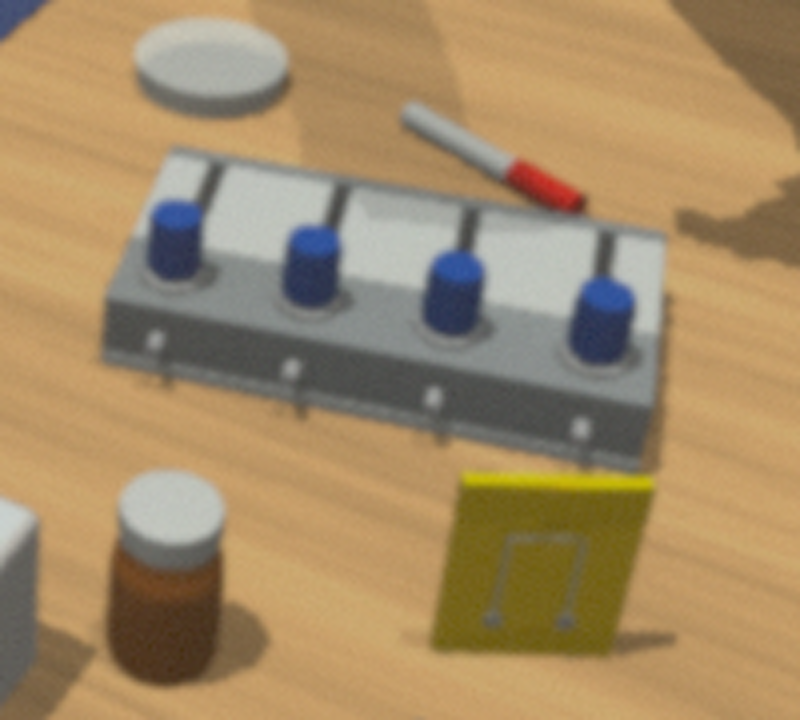

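View pics/sc20f.png

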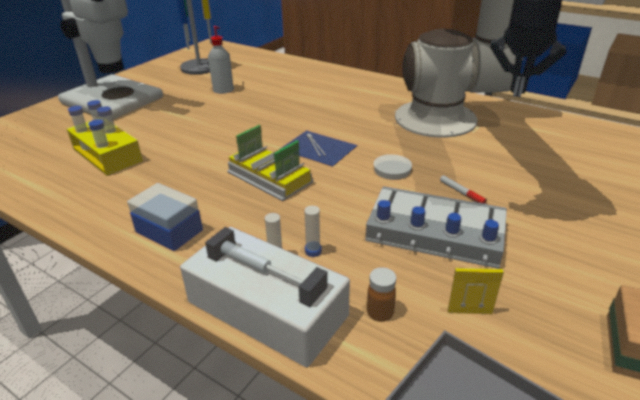

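View pics/top20.png

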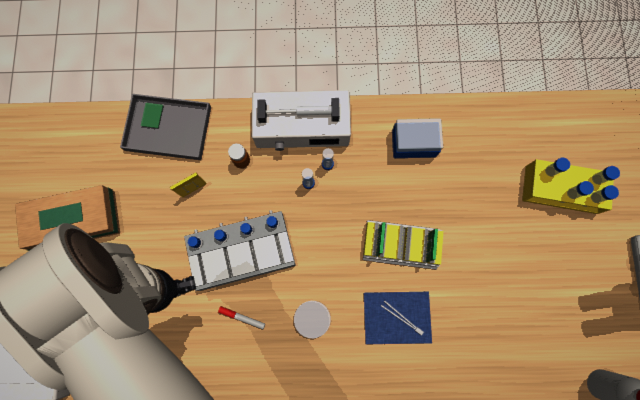

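All four caps are down with no orange showing, all bays are empty, both chips stand in the rack, and the tubes and jar are where they were. I am handing in.

```bash
python3 -c "
from workcell import bot
print(bot.job_done())"
```

```text
the job is handed in; nothing more can be done
None
```

The job is handed in: both glass chips that were in the dock now stand upright in the drying rack, and all four blue caps are pressed home. No verdict was reported.

**What I did**
- Only chips 1 and 4 were present; bays 2 and 3 were empty.
- I pulled caps 1 and 4 up to their stops, feeling about 36–39 N there, before drawing either chip.
- Chip 4 went into the rack slot at y = -64 mm and chip 1 into the slot at y = +64 mm. Each was lowered until it touched the slot floor, with its bottom edge at about 8 mm, and then released.
- I then pressed all four caps down. They stopped at 84 mm with about 25–31 N.

**Last checks**
- In the final scene view no orange stem shows under any cap, and the dock is empty.
- Both chips stand upright in the rack, and the rack has not visibly moved.
- The tubes, the amber jar and the yellow look-alike stand where they were.
- The run ended at about 39.5 s of the 208 s allowed.

**What disagreed**
- The top and wrist cameras differed by about 3 mm on the rack's position. I used the average, and the chips went in without side contact.
- The caps were already raised a few millimetres at the start, by about 5–10 mm in the scene view, rather than being home.

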